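# Close the filter cell: tighten its cover nuts crosswise

### The arm

A 6-joint arm with a two-finger parallel gripper is mounted at the origin on a cart in front of the work surface, level with it; the furniture and walls round the work are solid. World frame = base frame: x ahead of the robot, y to its left, z up, the work surface at z = 0. Lengths are in m, angles in rad, forces in N, time in s.
With the tool pointing down it reaches from about 0.275 to 0.85 m from the base axis. Payload 19 kg.
Tool frame: the origin (TCP) lies midway between the tips of the shut fingers; the grasp point (between the pads) lies env.grasp_offset behind it (env.grasp_offset is the distance from the TCP to the grasp point, in m); x points along the fingers, z is the direction in which the jaws open and shut, and the axes are right-handed (so a half turn about x gives the same grasp; the last joint's range is limited). The gripper opens to 85 mm and grips with 20 to 120 N. Pads are 22 mm wide; open, the fingers measure 114 mm over their backs; the gripper's body (76 mm by 85 mm) begins 54 mm behind the grasp point. The pads swing forward as they close: fully open they stand 13 mm farther back than shut.
Start: joints at [1.021, 0.15, 1.437, -0, 1.554, -0.134], TCP at [0.232, 0.526, 0.231] pointing down, gripper open.
Joint ranges: [-2.8, 2.8], [-0.68, 2.1], [0.12, 2.68], [-1.39, 4.53], [0.16, 2.79], [-2.81, 2.81]. Speed limits (rad/s): [1.89, 1.89, 2.22, 3.01, 3.01, 3.01].

### API

Orientations are given as a unit quaternion [x, y, z, w].
In Python, from station import status, cams, workorder, env gives the robot as it stands.
- The arm moves only by the shell command python3 -m pendant 'ROWS'. ROWS is text: rows parted by semicolons, each of 7 numbers parted by spaces: the turn, a rotation vector about the tool's x, y, z in rad, then the shift along the tool's x, y, z in m, then the finger opening in m, from 0 to 0.0854. A call has 1 to 12 rows; each row shifts and turns the commanded pose from where the row before left it, along the tool's axes as they then stand; what a row does not reach is not made up. A row lasts 1/10 s, in which the tool goes at most 50 mm and 8.59 degrees, less where a joint would pass 70% of its speed; a pose out of reach is approached as far as the arm can. A call with a gripper value outside its range is refused whole. The fingers move at their own pace and stop on an object; the grip force is fixed at half the most. Time passes only in rows, so rows that do not move let the fingers close. It gives the time, the measured TCP pose, the force and the opening at its end, in the units of the state.
- status.get_state(): the state, without advancing time (a new reading comes with each control period).
- cams.camera(name): name is "scene" or "top" or "wrist"; returns (picture, depth): 384x512x3 uint8, red, green, blue; 384x512 float32, m along the optical axis (not along the pixel's ray), 0 where there is no reading.
- cams.camera_info(name): a dict with "K" (3x3 intrinsics, pixels), "extrinsics" (4x4, takes a point from camera to world coordinates); the wrist camera has in their place "hand_eye" (4x4, takes a point from camera to tool coordinates, whose origin is the TCP and whose axes are the tool frame's). Camera axes: x right, y down, z forward; pixel columns grow to the right and rows downward; lengths in m; the calibration is good to about 2 mm. A picture is of the moment at which its call begins: read the wrist's pose just before it. camera_info takes no time and is no camera call.
- workorder.hand_in(): hands the job in, once; it reports no verdict.
The state is a dict: "t": time; "joint_positions": joint angles; "dq": joint speeds; "joint_efforts": joint torques, N m; "eef_pos": TCP position; "orientation": TCP orientation; "contact_force": force on the tool from outside, world axes, zero at the start; "moment": the same for the moment, N m; "width": finger opening in m.
Only numpy, scipy, OpenCV 4.12 (cv2) and the standard library are available. Lean on these libraries where they do the work, as an engineer would, in place of code of your own. Each camera call takes 0.05 s, during which the arm holds its last target. There are 200 camera calls.

### The job

With the T-handle socket wrench from the stand, tighten the four nuts on the filter cell's cover clockwise, crosswise in two passes. The two steel nuts have had their first pass already, so first bring each brass nut to half way like them; then turn every nut fully home, finishing one opposite pair before starting the other. Seat the socket gently so as not to crush the cover's soft seal, stop as soon as a nut comes hard so that no stud is overstrained, keep your fingers off the cell, disturb nothing else, and leave the wrench standing in its stand.

Things in the scene. Friction and masses are not known exactly. Their poses are not given: they have to be found in the camera images.
- cell: Fixed filter cell: 160 x 160 x 8 mm base, round 132 mm cover with its top 58 mm above the bench, fitting in the middle (22 mm wide, top at 73 mm), brass stub along its own +x. Origin: centre of underside. Four hex nuts on a 44 mm radius circle, at 45 deg (a, steel), 135 (b, brass), 225 (c, steel), 315 (d, brass) from its x axis, anticlockwise from above: a faces c, b faces d.
- wrench: Upright T-handle socket wrench, 150 g, 117 mm tall. Origin: centre of the socket's mouth (lower end); z up. Handle: black bar 86 mm long (own x), 18 thick (y), 22 tall, flat sides, orange bands, centre 106 mm above the origin. Shaft 14 mm. Six-sided socket 34 mm over corners; hex cavity 20 mm across flats, 19 mm deep, two of its flats facing own +x, -x; 0.25 rad of play on a nut either way.
- stand_floor (a point): Centre of the inner floor of the wrench's fixed grey stand, 12 mm above the bench: the wrench's origin stands here. The stand has an 84 x 84 x 8 mm foot and an open round cup, 47 mm outside, 38 mm inside, slightly flared rim 48 mm above the bench; it leaves the socket about 2 mm of play all round.
- nut_a_top (a point): Centre of the top of steel nut a, 75.5 mm above the bench. From the top down: 3.5 mm lead-in cone (12.4 mm wide at its top), hexagon 18 mm across flats, 11 mm tall, round flange 25 mm wide whose upper face is 14.5 mm below this point; a seated socket's mouth rests on it. Its own x axis is normal to a flat (flats every 60 deg) and passes over a small red mark on the flange.
- nut_a (a joint): How far nut a is tightened, rad, growing clockwise: its turn against the dark tab washer under it. At 0.5, half way, its red mark meets the washer's short white line; at 1.0, home, the long line and its stop. Turns at about 0.06 N m, stays where left. The nut first drags the washer along loosely, by an unknown 0 to 0.5 rad, until the tab bites; meanwhile this does not grow.
- stud_a (a joint): Elastic wind-up of the stud under nut a, rad, clockwise; 2 N m per rad, so it shows the torque on the nut (about 0.03 while it turns, rising once the nut is at its stop; springs back on release). Above 0.15 the stud is overstrained.
- nut_b_top (a point): Centre of the top of brass nut b, 75.5 mm above the bench. From the top down: 3.5 mm lead-in cone (12.4 mm wide at its top), hexagon 18 mm across flats, 11 mm tall, round flange 25 mm wide whose upper face is 14.5 mm below this point; a seated socket's mouth rests on it. Its own x axis is normal to a flat (flats every 60 deg) and passes over a small red mark on the flange.
- nut_b (a joint): How far nut b is tightened, rad, growing clockwise: its turn against the dark tab washer under it. At 0.5, half way, its red mark meets the washer's short white line; at 1.0, home, the long line and its stop. Turns at about 0.06 N m, stays where left. The nut first drags the washer along loosely, by an unknown 0 to 0.5 rad, until the tab bites; meanwhile this does not grow.
- stud_b (a joint): Elastic wind-up of the stud under nut b, rad, clockwise; 2 N m per rad, so it shows the torque on the nut (about 0.03 while it turns, rising once the nut is at its stop; springs back on release). Above 0.15 the stud is overstrained.
- nut_c_top (a point): Centre of the top of steel nut c, 75.5 mm above the bench. From the top down: 3.5 mm lead-in cone (12.4 mm wide at its top), hexagon 18 mm across flats, 11 mm tall, round flange 25 mm wide whose upper face is 14.5 mm below this point; a seated socket's mouth rests on it. Its own x axis is normal to a flat (flats every 60 deg) and passes over a small red mark on the flange.
- nut_c (a joint): How far nut c is tightened, rad, growing clockwise: its turn against the dark tab washer under it. At 0.5, half way, its red mark meets the washer's short white line; at 1.0, home, the long line and its stop. Turns at about 0.06 N m, stays where left. The nut first drags the washer along loosely, by an unknown 0 to 0.5 rad, until the tab bites; meanwhile this does not grow.
- stud_c (a joint): Elastic wind-up of the stud under nut c, rad, clockwise; 2 N m per rad, so it shows the torque on the nut (about 0.03 while it turns, rising once the nut is at its stop; springs back on release). Above 0.15 the stud is overstrained.
- nut_d_top (a point): Centre of the top of brass nut d, 75.5 mm above the bench. From the top down: 3.5 mm lead-in cone (12.4 mm wide at its top), hexagon 18 mm across flats, 11 mm tall, round flange 25 mm wide whose upper face is 14.5 mm below this point; a seated socket's mouth rests on it. Its own x axis is normal to a flat (flats every 60 deg) and passes over a small red mark on the flange.
- nut_d (a joint): How far nut d is tightened, rad, growing clockwise: its turn against the dark tab washer under it. At 0.5, half way, its red mark meets the washer's short white line; at 1.0, home, the long line and its stop. Turns at about 0.06 N m, stays where left. The nut first drags the washer along loosely, by an unknown 0 to 0.5 rad, until the tab bites; meanwhile this does not grow.
- stud_d (a joint): Elastic wind-up of the stud under nut d, rad, clockwise; 2 N m per rad, so it shows the torque on the nut (about 0.03 while it turns, rising once the nut is at its stop; springs back on release). Above 0.15 the stud is overstrained.
- calculator: Bystander: pocket calculator, 125 x 72 x 15 mm, lying flat. Origin: centre of its underside.
- timer: Bystander: small digital timer, 62 x 64 x 18 mm, lying flat. Origin: centre of its underside.
- tape_roll: Bystander: roll of brown tape, 96 mm wide, 48 mm tall. Origin: centre of its underside.
- vial_1: Bystander: black-capped vial, 27 mm wide, 58 mm tall. Origin: centre of its underside.
- vial_3: Bystander: blue-capped vial, 27 mm wide, 58 mm tall. Origin: centre of its underside.
- beaker: Bystander: glass beaker, 54 mm wide, 70 mm tall. Origin: centre of its underside.
- sample_pot_2: Bystander: white pot with blue lid, 47 mm wide, 66 mm tall. Origin: centre of its underside.
- pipe_union: Bystander: steel pipe union lying flat, 23 x 52 x 20 mm. Origin: centre of its underside.
- cover (a joint): How far the cell's cover, with its nuts, is pressed down into its soft seal, m: 0 unloaded, 1 mm for each 6 N beyond the first 2 N. Above 0.004 the seal is crushed.
There are look-alikes about, which are no part of the job. Leave any green look-alike of the wrench alone.

How it is judged:
By the outcome, as a careful person would: the job done as asked, in the order asked, and still so for the second after the job is handed in, with the robot touching nothing.
It also fails if it takes over 72 s, if anything falls off the work surface, if the arm or the gripper's body presses on something with over 40 N, if the wrist force passes 120 N, or if a joint passes its speed limit or range.

## Working session

There is one attempt and no reset: what is moved stays moved. The work goes in short steps, Python scripts to look and compute and a shell command to move; the robot and the scene stay as the last step left them, time stands still between calls to the robot, and variables do not carry over. Pictures are saved under pics/ and viewed, about 8 in all and at most 12, crops included, and the job is handed in when it is done.

```bash
ls; mkdir -p pics; python3 - <<'E'
from station import status,cams,env
import cv2,numpy as np
s=status.get_state();print(s,env.grasp_offset)
ims=[]
for n in("scene","top"):
    p,d=cams.camera(n);i=cams.camera_info(n);print(n,i)
    np.savez(f'pics/{n}0.npz',p=p,d=d)
    cv2.imwrite(f'pics/{n}0.png',cv2.resize(p[:,:,::-1],(800,600)))
print(cams.camera_info("wrist"))
E
```

```text
pics
{'t': 0.0, 'joint_positions': array([ 1.02096256e+00,  1.50988219e-01,  1.43800258e+00, -7.66761235e-06,
        1.55383358e+00, -1.33972205e-01]), 'dq': array([-0.00154622,  0.00202415, -0.00138268, -0.00157193, -0.00020174,
       -0.00231244]), 'joint_efforts': array([ 1.52493252e-03, -7.13064265e+01, -5.70858157e+01, -8.97426867e-05,
        9.17940459e-03, -2.92951233e-05]), 'eef_pos': array([0.23216271, 0.52577642, 0.23068837]), 'orientation': array([-0.38620152,  0.59283998,  0.38582289,  0.5920556 ]), 'contact_force': array([-0.62409439, -0.16842275,  0.4913759 ]), 'moment': array([-0.01796898,  0.00762367, -0.02578821]), 'width': 0.08552359339340651} 0.0187
scene {'K': array([[384.93224192,   0.        , 257.00531239],
       [  0.        , 384.93224192, 195.72588121],
       [  0.        ,   0.        ,   1.        ]]), 'extrinsics': array([[ 0.88963435, -0.24272622,  0.38682644,  0.17613947],
       [-0.45606066, -0.42834472,  0.78008299, -0.99954151],
       [-0.02365153, -0.87040495, -0.49176806,  0.59923429],
       [ 0.        ,  0.        ,  0.        ,  1.      
[... 246 characters left out ...]

       [-0.99341576, -0.11003159,  0.03190903, -0.18904685],
       [-0.00524982, -0.23450987, -0.97209956,  1.13195336],
       [ 0.        ,  0.        ,  0.        ,  1.        ]])}
{'K': array([[265.95912055,   0.        , 254.35326735],
       [  0.        , 265.95912055, 191.40788711],
       [  0.        ,   0.        ,   1.        ]]), 'hand_eye': array([[-5.72057058e-04, -3.06994363e-01,  9.51711161e-01,
        -1.43225338e-01],
       [ 5.86585135e-04, -9.51711256e-01, -3.06994041e-01,
         7.87367102e-02],
       [ 9.99999664e-01,  3.82641512e-04,  7.24511471e-04,
         1.72126645e-04],
       [ 0.00000000e+00,  0.00000000e+00,  0.00000000e+00,
         1.00000000e+00]])}
```

View pics/top0.png

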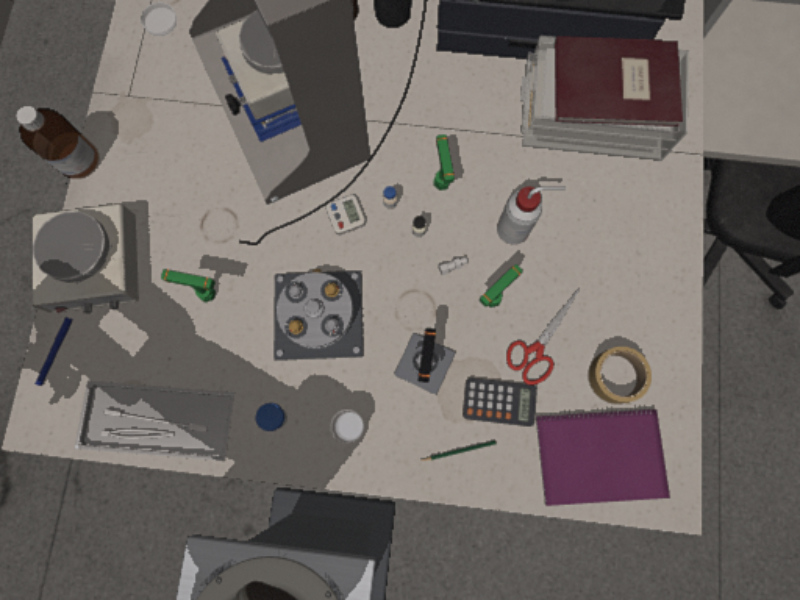

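View pics/scene0.png

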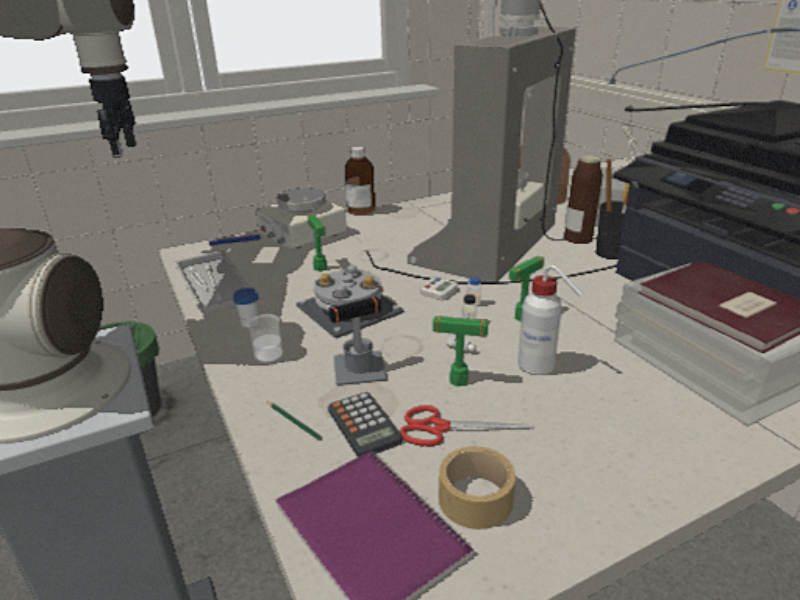

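Top picture (800-px scale): the black handle with orange bands stands in the grey stand at (428,355). The cell is at (317,313), with its brass nuts at (332,289) and (296,327). Possible mix-ups are the green wrenches at (188,283), (445,160) and (502,286). My choice is the black one at (428,355), the only one with a black bar and a grey stand.

```bash
cat > h.py <<'E'
from station import status,cams,env
import cv2,numpy as np
from scipy.spatial.transform import Rotation as R
np.set_printoptions(precision=4,suppress=True)
def pose():
    s=status.get_state();T=np.eye(4);T[:3,:3]=R.from_quat(s['orientation']).as_matrix();T[:3,3]=s['eef_pos'];return T
def shot(n,name=None):
    T=pose() if n=='wrist' else None
    p,d=cams.camera(n);i=cams.camera_info(n)
    E=T@i['hand_eye'] if n=='wrist' else i['extrinsics']
    if name: np.savez('pics/'+name+'.npz',p=p,d=d,E=E,K=i['K']);cv2.imwrite('pics/'+name+'.png',cv2.resize(p[:,:,::-1],None,fx=1.5,fy=1.5,interpolation=cv2.INTER_CUBIC))
    return p,d,E,i['K']
def ray(uv,z,E,K):   # pixels Nx2 -> world points on plane z
    uv=np.atleast_2d(uv).astype(float);d=np.c_[(uv-K[:2,2])/[K[0,0],K[1,1]],np.ones(len(uv))]@E[:3,:3].T
    return E[:3,3]+d*((z-E[2,3])/d[:,2])[:,None]
def meet(uv1,E1,K1,uv2,E2,K2):  # two-view midpoint
    A=[];b=[]
    o=[];dd=[]
    for uv,E,K in((uv1,E1,K1),(uv2,E2,K2)):
        d=E[:3,:3]@np.r_[(np.array(uv)-K[:2,2])/[K[0,0],K[1,1]],1];d/=np.linalg.norm(d)
        P=np.eye(3)-np.outer(d,d);A.append(P);b.append(P@E[:3,3])
    x=np.linalg.lstsq(np.vstack(A),np.hstack(b),rcond=None)[0]
    return x,[np.linalg.norm(P@x-c) for P,c in zip(A,b)]
def proj(X,E,K):
    c=(np.atleast_2d(X)-E[:3,3])@E[:3,:3];return c[:,:2]/c[:,2:]*[K[0,0],K[1,1]]+K[:2,2]
def points(d,E,K):
    v,u=np.mgrid[:d.shape[0],:d.shape[1]];c=np.stack([(u-K[0,2])/K[0,0]*d,(v-K[1,2])/K[1,1]*d,d],-1)
    return c@E[:3,:3].T+E[:3,3]
def togo(p,yaw):   # yaw: world direction of jaw axis (tool z); tool x down
    T=pose();z=np.array([np.cos(yaw),np.sin(yaw),0]);x=np.array([0,0,-1.]);G=np.c_[x,np.cross(z,x),z]
    rv=R.from_matrix(T[:3,:3].T@G).as_rotvec();sh=T[:3,:3].T@(np.array(p)-T[:3,3])
    print('turn',rv,'shift',sh)
def now():
    s=status.get_state();T=pose();print('t',round(s['t'],2),'tcp',T[:3,3],'yaw z',np.arctan2(T[1,2],T[0,2]).round(4),'x',T[:3,0],'F',s['contact_force'],'M',s['moment'],'w',round(s['width'],4),'q',s['joint_positions'])
E
python3 - <<'E'
from h import *
now()
Z={n:np.load(f'pics/{n}0.npz') for n in('top','scene')}
for n in Z:
    i=cams.camera_info(n);p,d=Z[n]['p'],Z[n]['d'];W=points(d,i['extrinsics'],i['K'])
    hsv=cv2.cvtColor(p,cv2.COLOR_RGB2HSV)
    c=(np.array((428,355) if n=='top' else (358,308))*.64).astype(int)
    m=np.zeros(d.shape,bool);m[c[1]-22:c[1]+22,c[0]-24:c[0]+24]=1
    h=m&(W[...,2]>.095)&(W[...,2]<.15)&(d>0)
    if n=='scene': h&=hsv[...,2]<200
    q=W[h];print(n,'handle',len(q),q.mean(0),q.min(0),q.max(0)); 
    _,_,V=np.linalg.svd((q-q.mean(0))[:,:2],full_matrices=False);print('axis',np.arctan2(V[0,1],V[0,0]))
    if n=='top':
        b=np.zeros(d.shape,np.uint8);b[165:235,168:240]=1
        dark=(b>0)&(W[...,2]>.05)&(W[...,2]<.066)
        ctr=W[dark];print('cover',ctr.mean(0),(ctr.min(0)+ctr.max(0))/2)
        br=(b>0)&(hsv[...,1]>110)&(hsv[...,2]>90)&(hsv[...,0]<28)
        k,l,st,ce=cv2.connectedComponentsWithStats(br.astype(np.uint8))
        for j in range(1,k):
            if st[j,4]>5: print('brass',ce[j],st[j],ray(ce[j],.07,i['extrinsics'],i['K']))
E
```

```text
t 0.1 tcp [0.2322 0.5258 0.2308] yaw z 1.155 x [-0.0006 -0.0009 -1.    ] F [-0.3284  0.6085 -0.058 ] M [ 0.0038  0.0285 -0.0566] w 0.0857 q [ 1.021   0.1509  1.4379 -0.      1.5538 -0.134 ]
top handle 253 [ 0.4825 -0.2088  0.1287] [ 0.441  -0.2187  0.1057] [ 0.5257 -0.1987  0.1344]
axis 3.1117193916417034
cover [ 0.5481 -0.0086  0.0588] [ 0.5498 -0.0078  0.0582]
brass [211.551  185.3878] [208 181   9   9  49] [[ 0.583  -0.0343  0.07  ]]
brass [188.4902 208.9412] [185 205   9   9  51] [[0.5123 0.0177 0.07  ]]
scene handle 358 [ 0.482  -0.2142  0.1208] [ 0.4409 -0.2214  0.0961] [ 0.5272 -0.1992  0.1315]
axis 3.0944996966811407
```

```bash
python3 -c "
from h import *
togo([.605,-.008,.231],1.155)"
```

```text
turn [ 0.     -0.0011 -0.0001] shift [ 0.     -0.5567 -0.3377]
```

```bash
r="0 0 0 0 -0.0398 -0.0241 0.085"
python3 -m pendant '0 0 0 0 -0.0398 -0.0241 0.085; 0 0 0 0 -0.0398 -0.0241 0.085; 0 0 0 0 -0.0398 -0.0241 0.085; 0 0 0 0 -0.0398 -0.0241 0.085; 0 0 0 0 -0.0398 -0.0241 0.085; 0 0 0 0 -0.0398 -0.0241 0.085; 0 0 0 0 -0.0398 -0.0241 0.085; 0 0 0 0 -0.0398 -0.0241 0.085; 0 0 0 0 -0.0398 -0.0241 0.085; 0 0 0 0 -0.0398 -0.0241 0.085; 0 0 0 0 -0.0398 -0.0241 0.085; 0 0 0 0 -0.0398 -0.0241 0.085'; python3 -m pendant '0 0 0 0 -0.0398 -0.0241 0.085; 0 0 0 0 -0.0398 -0.0241 0.085; 0 0 0 0 -0.02 -0.01 0.085;-0.127 0 0 0.03 0 0 0.085;-0.127 0 0 0.03 0 0 0.085;-0.127 0 0 0.03 0 0 0.085;0 0 0 0 0 0 0.085'
python3 -c "
from h import *
now();togo([.605,-.008,.13],1.535)"
```

```text
t: 1.3
eef_pos: [0.553, 0.0666, 0.2311]
orientation: [-0.386, 0.593, 0.386, 0.592]
contact_force: [0.8, 0.3, -0.5]
width: 0.0849
t: 2.0
eef_pos: [0.618, -0.0248, 0.137]
orientation: [-0.49, 0.51, 0.494, 0.507]
contact_force: [-1.2, -0.0, -0.4]
width: 0.085
t 2.0 tcp [ 0.618  -0.0248  0.137 ] yaw z 1.5383 x [-0.0068  0.001  -1.    ] F [-1.2084 -0.0262 -0.3737] M [-0.0285 -0.0572  0.0059] w 0.085 q [-0.1645  0.2912  1.4591 -0.0001  1.3982 -1.7028]
turn [ 0.0033  0.0008 -0.0068] shift [0.0071 0.0135 0.0163]
```

Measure from here, and from a second place closer to the wrench.

```bash
python3 -m pendant '0 0 -0.007 0.015 0.0135 0.0163 0.085; 0 0 0 0 0 0 0.085;0 0 0 0 0 0 0.085'; python3 -c "
from h import *
now();p,d,E,K=shot('wrist','cellA');print(E[:3,3]);
c=p[0:300,100:420];cv2.imwrite('pics/cellA.png',cv2.resize(c[:,:,::-1],(640,600),interpolation=cv2.INTER_CUBIC))"
```

```text
t: 2.3
eef_pos: [0.6074, -0.0081, 0.1278]
orientation: [-0.493, 0.507, 0.488, 0.511]
contact_force: [0.6, 0.1, 0.4]
width: 0.085
t 2.3 tcp [ 0.6074 -0.0081  0.1278] yaw z 1.5338 x [ 0.0081 -0.0006 -1.    ] F [0.5872 0.1357 0.445 ] M [ 0.0013 -0.0241  0.0414] w 0.085 q [-0.1404  0.2658  1.5109  0.0005  1.3567 -1.6743]
[ 0.5276 -0.005   0.2704]
```

View pics/cellA.png

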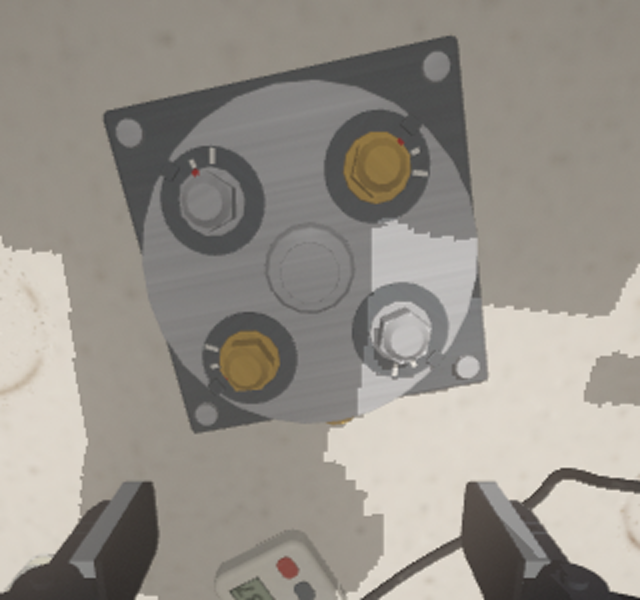

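```bash
python3 -m pendant '0 0 0.008 0.005 -0.025 -0.014 0.085; 0 0 0 0 -0.025 -0.014 0.085;0 0 0 0 0 0 0.085;0 0 0 0 0 0 0.085'; python3 -c "
from h import *
now();p,d,E,K=shot('wrist','cellB');print(E[:3,3]);
c=p[0:300,100:420];cv2.imwrite('pics/cellB.png',cv2.resize(c[:,:,::-1],(640,600),interpolation=cv2.INTER_CUBIC))"
```

```text
t: 2.75
eef_pos: [0.6565, -0.0385, 0.1219]
orientation: [-0.491, 0.509, 0.491, 0.509]
contact_force: [-0.4, 0.9, -0.5]
width: 0.0848
t 2.75 tcp [ 0.6565 -0.0385  0.1219] yaw z 1.5342 x [-0.0007 -0.0001 -1.    ] F [-0.381   0.8783 -0.5312] M [-0.0048  0.0249  0.0008] w 0.0848 q [-0.1756  0.3756  1.3788 -0.0003  1.3879 -1.7097]
[ 0.578  -0.0355  0.2652]
```

View pics/cellB.png

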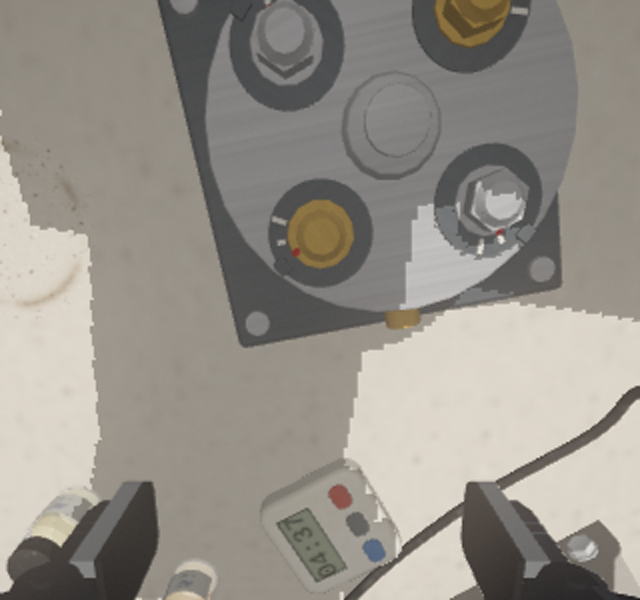

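```bash
cat > m.py <<'E'
from h import *
from scipy.optimize import least_squares
obs=[]
seeds={'cellA':{'a':(402,332),'b':(377,165),'c':(212,200),'d':(250,358)},'cellB':{'a':(488,197),'d':(320,233),'c':(287,45)}}
marks={'cellA':{'b':[(401,142),(416,151),(420,174)],'c':[(195,172),(193,163),(212,156)]},'cellB':{'d':[(295,252),(281,243),(278,221)],'a':[(500,232),(480,247),(481,247)]}}
C={};D={}
for n,S in seeds.items():
    z=np.load(f'pics/{n}.npz');D[n]=z;p=z['p'];g=cv2.resize(cv2.cvtColor(p,cv2.COLOR_RGB2GRAY)[:300,100:420],None,fx=4,fy=4,interpolation=cv2.INTER_CUBIC)
    for k,s in S.items():
        s=np.array(s)*2;x0,y0=np.maximum(s-150,0);sub=cv2.GaussianBlur(g[y0:s[1]+150,x0:s[0]+150],(7,7),0)
        c=cv2.HoughCircles(sub,cv2.HOUGH_GRADIENT,1,30,param1=60,param2=12,minRadius=88,maxRadius=118)
        if c is None: print(n,k,'none');continue
        c=c[0][:12];c=c[np.hypot(*(c[:,:2]+[x0,y0]-s).T)<24]
        if not len(c): print(n,k,'nonenear');continue
        uv=(c[0,:2]+[x0,y0])/4+[100,0];C[n,k]=uv;print(n,k,(uv-[100,0])*2,c[0,2],ray(uv,.0595,z['E'],z['K'])[0])
ang=dict(a=45,b=135,c=225,d=315)
def nut(q,k): t=q[3]+np.radians(ang[k]);return np.array([q[0]+.044*np.cos(t),q[1]+.044*np.sin(t),q[2]])
f=lambda q:np.concatenate([proj(nut(q,k),D[n]['E'],D[n]['K'])[0]-uv for (n,k),uv in C.items()])
r=least_squares(f,[.548,-.008,.0595,.15],loss='soft_l1');q=r.x;print('cell',q,'res',r.fun.round(2))
for k in ang:print(k,nut(q,k))
for n,M in marks.items():
    for k,u in M.items():
        P=ray(np.array(u)/2+[100,0],.060,D[n]['E'],D[n]['K'])-nut(q,k);print(n,k,'mark,short,long angle',np.arctan2(P[:,1],P[:,0]),'r',np.hypot(P[:,0],P[:,1]))
E
python3 m.py
```

```text
cellA a [401.25 331.25] 98.9 [0.577  0.0308 0.0595]
cellA b [382.75 167.25] 117.4 [0.515  0.0229 0.0595]
cellA c [214.25 204.25] 101.7 [ 0.5256 -0.0403  0.0595]
cellA d [248.75 358.75] 94.3 [ 0.5862 -0.0317  0.0595]
cellB a [493.25 191.75] 97.6 [0.5736 0.032  0.0595]
cellB d [317.25 232.75] 110.7 [ 0.5857 -0.0325  0.0595]
cellB c [278.75  43.75] 88.4 [ 0.5239 -0.0435  0.0595]
cell [ 0.5504 -0.0051  0.0623  0.1564] res [ 0.16 -0.1  -2.39 -0.49 -1.3  -1.63  0.45  0.54 -1.15  3.83  2.06  0.45
  4.07 -0.43]
a [0.5762 0.0304 0.0623]
b [0.5148 0.0207 0.0623]
c [ 0.5245 -0.0407  0.0623]
d [ 0.5859 -0.031   0.0623]
cellA b mark,short,long angle [2.3211 1.899  1.3786] r [0.0117 0.0149 0.0161]
cellA c mark,short,long angle [-2.6466 -2.7217  3.0651] r [0.0117 0.0147 0.0156]
cellB d mark,short,long angle [-1.0051 -1.3805 -1.876 ] r [0.0119 0.0154 0.0166]
cellB a mark,short,long angle [ 0.4005 -0.1295 -0.1074] r [0.0126 0.0169 0.0169]
```

Views A and B: nuts a (402,337), b (380,165), c (207,200) and d (247,360) in view A; the stub at (340,420) fixes the naming. The steel marks sit on their short lines. The brass marks are about 0.4 rad short of theirs. Next, the wrench.

```bash
python3 -m pendant '0 0 0 -0.04 0 0 0.085; 0 0 0 -0.038 0.0117 -0.017 0.085; 0 0 0 0 0.026 -0.0375 0.085; 0 0 0 0 0.026 -0.0375 0.085; 0 0 0 0 0.026 -0.0375 0.085; 0 0 0 0 0.026 -0.0375 0.085; 0 0 0 0 0 0 0.085;0 0 0 0 0 0 0.085'; cat > w.py <<'E'
from h import *
import sys
now();n=sys.argv[1];p,d,E,K=shot('wrist',n)
W=points(d,E,K);hsv=cv2.cvtColor(p,cv2.COLOR_RGB2HSV)
tz=W[...,2]; m=(d>0)&(abs(tz-.13)<.012)&(abs(W[...,0]-.484)<.06)&(abs(W[...,1]+.209)<.03)
q=W[m];print(len(q),'top z',np.median(q[:,2]));rect=cv2.minAreaRect(((q[:,:2])*1e4).astype(np.float32));print('rect',np.array(rect[0])/1e4,np.array(rect[1])/1e4,rect[2])
o=(hsv[...,1]>150)&(hsv[...,2]>120)&(hsv[...,0]>3)&(hsv[...,0]<22)&(abs(W[...,1]+.209)<.04)&(tz>.12)
k,l,st,ce=cv2.connectedComponentsWithStats(o.astype(np.uint8))
for j in range(1,k):
    if st[j,4]>15: print('orange',ce[j],st[j,4],ray(ce[j],.129,E,K)[0])
E
python3 w.py wrA
```

```text
t: 3.6
eef_pos: [0.5341, -0.2011, 0.2004]
orientation: [-0.491, 0.509, 0.491, 0.509]
contact_force: [-0.2, 0.7, -0.7]
width: 0.0851
t 3.6 tcp [ 0.5341 -0.2011  0.2004] yaw z 1.5339 x [ 0.     -0.0004 -1.    ] F [-0.2241  0.7384 -0.6856] M [ 0.0234 -0.0337 -0.0065] w 0.0851 q [-0.495   0.1536  1.4961 -0.0003  1.4917 -2.0289]
2375 top z 0.12943112973518905
rect [ 0.4848 -0.207 ] [0.0186 0.0864] 88.10564422607422
orange [243.1857  99.0429] 70 [ 0.4504 -0.2063  0.129 ]
orange [247.28 185.12] 25 [ 0.5189 -0.2062  0.129 ]
```

View pics/wrA.png

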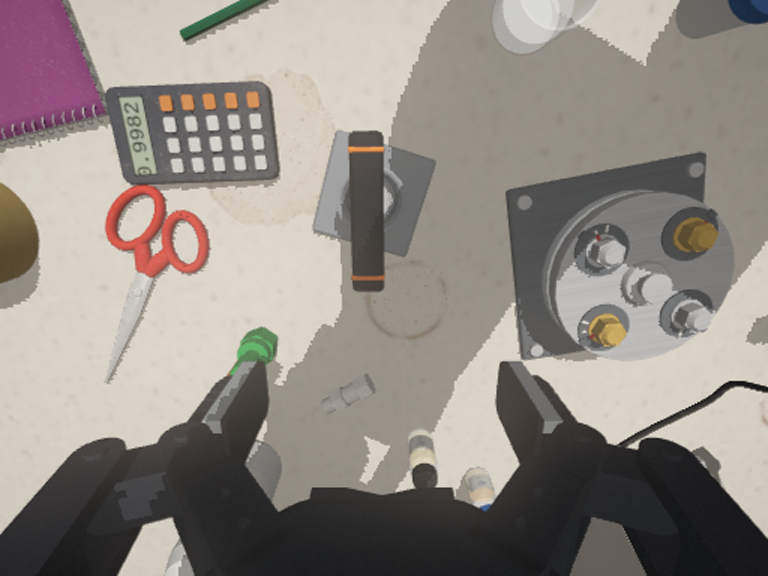

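The picture shows the black bar at (367,210) in its grey stand, upright and clear of neighbours, so the choice is confirmed. I'm moving in to grasp.

```bash
python3 -m pendant '-0.004 0 0 0 0.0245 -0.0039 0.085; 0 0 0 0 0.0245 -0.0038 0.085; 0 0 0 0 0 0 0.085; 0 0 0 0.04 0 0 0.085; 0 0 0 0.04 0 0 0.085; 0 0 0 0.02 0 0 0.085; 0 0 0 0 0 0 0.085;0 0 0 0 0 0 0.085'; python3 -c "
from h import *
now();togo([.4848,-.207,.100],1.5376)"
```

```text
t: 4.45
eef_pos: [0.4862, -0.2064, 0.1005]
orientation: [-0.492, 0.508, 0.493, 0.507]
contact_force: [-0.3, 1.0, -0.6]
width: 0.085
t 4.45 tcp [ 0.4862 -0.2064  0.1005] yaw z 1.541 x [-0.0006 -0.0002 -1.    ] F [-0.267   0.9701 -0.5934] M [0.0175 0.0458 0.0284] w 0.085 q [-0.5471  0.1357  1.7261 -0.0005  1.2802 -2.0879]
turn [ 0.0034 -0.0002 -0.0006] shift [ 0.0005  0.0014 -0.0006]
```

```bash
python3 -m pendant '0.003 0 0 0 0.0014 -0.0006 0.07; 0 0 0 0 0 0 0.05; 0 0 0 0 0 0 0.035; 0 0 0 0 0 0 0.025; 0 0 0 0 0 0 0.015; 0 0 0 0 0 0 0.01; 0 0 0 0 0 0 0.01; 0 0 0 0 0 0 0.01; 0 0 0 0 0 0 0.01'; python3 -c "
from h import *
now()"
```

```text
t: 5.35
eef_pos: [0.4842, -0.2076, 0.1001]
orientation: [-0.491, 0.509, 0.491, 0.508]
contact_force: [0.0, 0.2, 6.3]
width: 0.017
t 5.35 tcp [ 0.4842 -0.2076  0.1001] yaw z 1.537 x [-0.0004 -0.0004 -1.    ] F [0.0075 0.2014 6.3007] M [ 0.1291  0.0463 -0.0162] w 0.017 q [-0.551   0.1329  1.7301 -0.0006  1.2787 -2.0878]
```

```bash
python3 -m pendant '0 0 0 -0.02 0 0 0.01; 0 0 0 -0.025 0 0 0.01; 0 0 0 -0.03 0 0 0.01; 0 0 0 -0.03 0 0 0.01; 0 0 0 0 0 0 0.01; 0 0 0 0 0 0 0.01'; python3 - <<'E'
from h import *
now()
T=pose()
for n in('scene','top'):
    p,d,E,K=shot(n,'lift_'+n);W=points(d,E,K)
    m=(abs(W[...,0]-.484)<.05)&(abs(W[...,1]+.209)<.035)&(d>0)&(W[...,2]<.17)&(W[...,2]>.055)
    q=W[m]
    if n=='scene':
        for lo in np.arange(.06,.17,.015):
            s=q[(q[:,2]>=lo)&(q[:,2]<lo+.015)]
            if len(s):print(round(lo,3),len(s),s.mean(0),np.ptp(s[:,:2],axis=0))
E
```

```text
t: 5.95
eef_pos: [0.4841, -0.2075, 0.2045]
orientation: [-0.491, 0.509, 0.492, 0.508]
contact_force: [0.7, 0.5, -1.6]
width: 0.0171
t 5.95 tcp [ 0.4841 -0.2075  0.2045] yaw z 1.537 x [-0.0007 -0.0003 -1.    ] F [ 0.6558  0.4894 -1.6129] M [ 0.0253 -0.0215 -0.0365] w 0.0171 q [-0.5509  0.0607  1.5903 -0.0006  1.491  -2.0878]
0.105 14 [ 0.4806 -0.2184  0.1185] [0.0261 0.0236]
0.12 67 [ 0.48   -0.2177  0.1276] [0.0274 0.0273]
0.135 82 [ 0.4825 -0.2157  0.1428] [0.0288 0.0274]
0.15 31 [ 0.4831 -0.2124  0.1575] [0.0126 0.0102]
0.165 9 [ 0.4832 -0.2132  0.1672] [0.013 0.006]
```

```bash
python3 -m pendant '0 0 0 0 -0.0038 0.0382 0.01; 0 0 0 0 -0.0038 0.0382 0.01; 0 0 0 0 -0.0038 0.0382 0.01; 0 0 0 0 -0.0038 0.0382 0.01; 0 0 0 0 -0.0038 0.0382 0.01; 0 0 0 0 -0.0038 0.0382 0.01; -0.13 0 0 0 0 0 0.01; -0.13 0 0 0.01 0 0 0.01; 0 0 0 0 0 0 0.01; 0 0 0 0 0 0 0.01'; python3 - <<'E'
from h import *
now();togo([.5148,.0207,.175],1.797)
shot('scene','overb_s');p,d,E,K=shot('wrist','overb_w')
z=np.load('pics/overb_s.npz');c=z['p'][150:250,170:290];a=cv2.resize(c[:,:,::-1],(480,400),interpolation=cv2.INTER_CUBIC)
b=cv2.resize(p[100:384,100:420,::-1],(320,284));b=cv2.copyMakeBorder(b,0,116,0,0,cv2.BORDER_CONSTANT)
cv2.imwrite('pics/overb.png',np.hstack([a,b]))
E
```

```text
t: 7.05
eef_pos: [0.5142, 0.0208, 0.1939]
orientation: [-0.552, 0.442, 0.553, 0.441]
contact_force: [0.2, 0.8, -0.8]
width: 0.0174
t 7.05 tcp [0.5142 0.0208 0.1939] yaw z 1.7929 x [-0.0026  0.0002 -1.    ] F [ 0.2463  0.814  -0.8312] M [0.0019 0.0166 0.0419] w 0.0174 q [-0.1093  0.0422  1.6314 -0.0001  1.4706 -1.9021]
turn [-0.0041  0.0007 -0.0025] shift [ 0.0189 -0.0006 -0.0002]
```

View pics/overb.png

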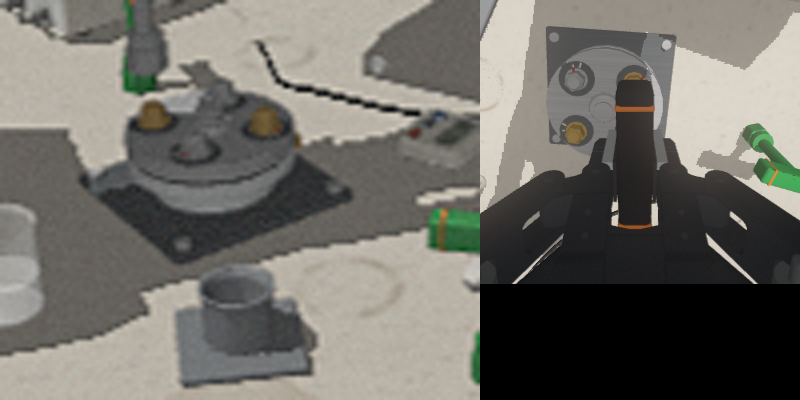

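```bash
python3 -m pendant '-0.004 0 0.0 0.01 -0.0006 0 0.01; 0 0 0 0.01 0 0 0.01;0 0 0 0.006 0 0 0.01;0 0 0 0.002 0 0 0.01; 0 0 0 0 0 0 0.01;0 0 0 0 0 0 0.01'; for i in 1; do python3 -c "
from h import *
now()"; done; python3 -m pendant '0 0 0 0.002 0 0 0.01; 0 0 0 0.002 0 0 0.01; 0 0 0 0.001 0 0 0.01'; python3 -c "
from h import *
now()"
```

```text
t: 7.75
eef_pos: [0.5152, 0.021, 0.1668]
orientation: [-0.554, 0.439, 0.554, 0.439]
contact_force: [1.2, -0.8, -1.3]
width: 0.017
t 7.75 tcp [0.5152 0.021  0.1668] yaw z 1.8009 x [-0.0007 -0.0001 -1.    ] F [ 1.1773 -0.7878 -1.2701] M [-0.0287 -0.0454 -0.0318] w 0.017 q [-0.1087  0.0586  1.6699 -0.0002  1.4138 -1.9096]
t: 8.05
eef_pos: [0.5151, 0.021, 0.1614]
orientation: [-0.554, 0.44, 0.554, 0.439]
contact_force: [0.1, 0.2, -0.8]
width: 0.017
t 8.05 tcp [0.5151 0.021  0.1614] yaw z 1.8011 x [-0.0011 -0.0001 -1.    ] F [ 0.1494  0.2187 -0.788 ] M [-0.0127 -0.0325  0.0218] w 0.017 q [-0.1087  0.062   1.6774 -0.0002  1.4032 -1.9097]
```

```bash
python3 -m pendant '0 0 0 0.0015 0 0 0.01; 0 0 0 0.0015 0 0 0.01; 0 0 0 0.001 0 0 0.01';  python3 -m pendant '0 0 0 0.0015 0 0 0.01; 0 0 0 0.0015 0 0 0.01';  python3 -c "
from h import *
now()"
```

```text
t: 8.35
eef_pos: [0.5151, 0.0209, 0.1575]
orientation: [-0.554, 0.44, 0.554, 0.439]
contact_force: [-0.1, -2.0, -0.3]
width: 0.0174
t: 8.55
eef_pos: [0.5151, 0.0209, 0.1545]
orientation: [-0.554, 0.44, 0.554, 0.439]
contact_force: [-0.6, -1.2, -0.0]
width: 0.0169
t 8.55 tcp [0.5151 0.0209 0.1545] yaw z 1.801 x [-0.0011 -0.0003 -1.    ] F [-0.5841 -1.247  -0.0333] M [-0.3744  0.1918 -0.0066] w 0.0169 q [-0.1088  0.0668  1.6869 -0.0004  1.389  -1.9097]
```

```bash
python3 -m pendant '0 0 0 0.0015 0 -0.0006 0.01; 0 0 0 0.0015 0 0 0.01; 0 0 0 0.001 0 0 0.01; 0 0 0 0 0 0 0.01';  python3 -c "
from h import *
now()"; python3 -m pendant '0.1 0 0 0 0 0 0.01; 0 0 0 0 0 0 0.01';  python3 -c "
from h import *
now()"; python3 -m pendant '0.1 0 0 0 0 0 0.01; 0 0 0 0 0 0 0.01';  python3 -c "
from h import *
now()"
```

```text
t: 8.95
eef_pos: [0.5152, 0.0204, 0.1504]
orientation: [-0.554, 0.44, 0.554, 0.439]
contact_force: [0.3, -0.9, -1.7]
width: 0.0174
t 8.95 tcp [0.5152 0.0204 0.1504] yaw z 1.801 x [-0.0013  0.0001 -1.    ] F [ 0.2599 -0.9438 -1.6833] M [-0.0242  0.0203 -0.0756] w 0.0174 q [-0.1098  0.0699  1.6921 -0.0001  1.3809 -1.9108]
t: 9.15
eef_pos: [0.5152, 0.0203, 0.1506]
orientation: [-0.531, 0.467, 0.531, 0.467]
contact_force: [-1.2, -1.2, -1.8]
width: 0.0173
t 9.15 tcp [0.5152 0.0203 0.1506] yaw z 1.6989 x [-0.0013 -0.0002 -1.    ] F [-1.2484 -1.2422 -1.8373] M [-0.2143  0.3101 -0.0136] w 0.0173 q [-0.1099  0.0696  1.692  -0.0003  1.3812 -1.8088]
t: 9.35
eef_pos: [0.5151, 0.0203, 0.1505]
orientation: [-0.507, 0.493, 0.508, 0.492]
contact_force: [-1.4, -0.4, -1.5]
width: 0.0176
t 9.35 tcp [0.5151 0.0203 0.1505] yaw z 1.6014 x [-0.0015 -0.0002 -1.    ] F [-1.4273 -0.4425 -1.4892] M [-0.3654  0.5164 -0.0536] w 0.0176 q [-0.1099  0.0697  1.6921 -0.0004  1.3813 -1.7112]
```

```bash
cat > s.py <<'E'
from h import *
s=status.get_state();T=pose();print('>>',round(s['t'],2),T[:3,3],'yaw',np.arctan2(T[1,2],T[0,2]).round(4),'F',s['contact_force'].round(1),'M',s['moment'].round(3),'eff6',s['joint_efforts'][5].round(4))
E
python3 s.py; python3 -m pendant '0.06 0 0 0 0 0 0.01' >/dev/null; python3 s.py; python3 -m pendant '0.06 0 0 0 0 0 0.01' >/dev/null; python3 s.py;  python3 -m pendant '0.06 0 0 0 0 0 0.01' >/dev/null; python3 s.py;  python3 -m pendant '0.06 0 0 0 0 0 0.01' >/dev/null; python3 s.py;  python3 -m pendant '0.06 0 0 0 0 0 0.01' >/dev/null; python3 s.py
```

```text
>> 9.35 [0.5151 0.0203 0.1505] yaw 1.6014 F [-1.4 -0.4 -1.5] M [-0.365  0.516 -0.054] eff6 2.7487
>> 9.45 [0.5151 0.0203 0.1505] yaw 1.5455 F [-2.  -2.3 -1.5] M [-0.575  0.593  0.029] eff6 -3.2481
>> 9.55 [0.5151 0.0203 0.1505] yaw 1.4836 F [-2.1 -1.4 -1.5] M [-0.487  0.57   0.04 ] eff6 -2.1136
>> 9.65 [0.515  0.0203 0.1505] yaw 1.4234 F [-3.  -1.7 -1.6] M [-0.47   0.541 -0.032] eff6 -1.9585
>> 9.75 [0.5151 0.0203 0.1505] yaw 1.3634 F [-1.9 -2.2 -0.8] M [-0.436  0.605  0.081] eff6 -1.9492
>> 9.85 [0.515  0.0203 0.1505] yaw 1.3034 F [-1.6 -2.1 -0.9] M [-0.439  0.566 -0.017] eff6 -1.9489
```

```bash
python3 s.py; python3 -m pendant '0.06 0 0 0 0 0 0.01' >/dev/null; python3 s.py; python3 -m pendant '0 0 0 0 0 0 0.01;0 0 0 0 0 0 0.01' >/dev/null; python3 s.py;  python3 -m pendant '0 0 0 0 0 0 0.01' >/dev/null; python3 s.py;  python3 -m pendant '0 0 0 0 0 0 0.01' >/dev/null; python3 s.py
```

```text
>> 9.85 [0.515  0.0203 0.1505] yaw 1.3034 F [-1.6 -2.1 -0.9] M [-0.439  0.566 -0.017] eff6 -1.9489
>> 9.95 [0.5151 0.0203 0.1505] yaw 1.2434 F [-2.1 -2.4 -1. ] M [-0.381  0.59   0.016] eff6 -1.9485
>> 10.15 [0.5151 0.0203 0.1505] yaw 1.2453 F [-2.4 -1.6 -1.4] M [-0.463  0.694  0.032] eff6 0.2606
>> 10.25 [0.5151 0.0204 0.1506] yaw 1.2439 F [-2.1 -2.7 -1.2] M [-0.52   0.686  0.047] eff6 -0.0645
>> 10.35 [0.5151 0.0203 0.1505] yaw 1.2427 F [-4.  -2.3 -1.1] M [-0.485  0.777  0.053] eff6 -0.0618
```

```bash
python3 -m pendant '-0.12 0 0 0 0 0 0.01; 0 0 0 -0.01 0 0 0.01; 0 0 0 -0.015 0 0 0.01; 0 0 0 0 -0.03 0 0.01; 0 0 0 0 -0.03 0 0.01; 0 0 0 0 -0.01 0 0.01; 0 0 0 0 0 0 0.01; 0 0 0 0 0 0 0.01' ; python3 - <<'E'
from h import *
now();p,d,E,K=shot('wrist','b1')
uv=proj([.515,.0205,.061],E,K)[0];print(uv)
x,y=uv.round().astype(int)
c=p[max(y-28,0):y+28,x-36:x+36];cv2.imwrite('pics/b1c.png',cv2.resize(c[:,:,::-1],None,fx=10,fy=10,interpolation=cv2.INTER_CUBIC));print(x-36,max(y-28,0),c.shape)
E
```

```text
t: 11.15
eef_pos: [0.5833, 0.0061, 0.1757]
orientation: [-0.444, 0.55, 0.445, 0.55]
contact_force: [0.4, -0.0, -1.4]
width: 0.017
t 11.15 tcp [0.5833 0.0061 0.1757] yaw z 1.36 x [-0.0013  0.0002 -1.    ] F [ 0.4369 -0.0498 -1.3641] M [ 0.006   0.02   -0.0193] w 0.017 q [-0.1217  0.193   1.5007  0.      1.4493 -1.4816]
[253.822  115.7595]
218 88 (56, 72, 3)
```

View pics/b1c.png

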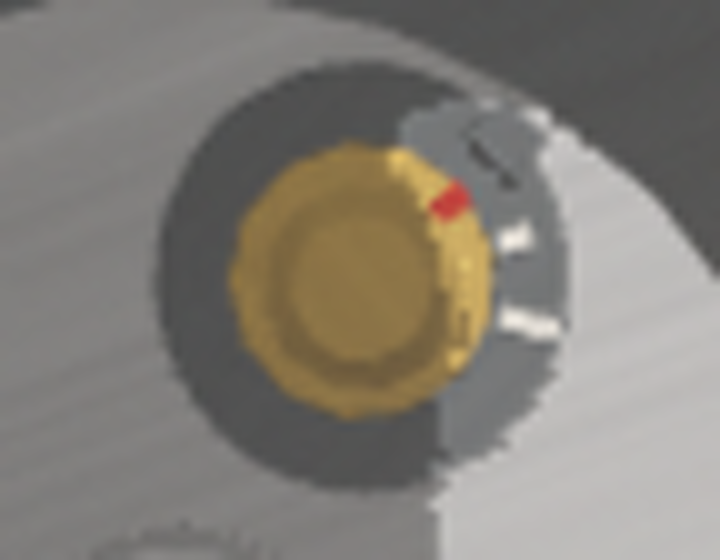

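```bash
python3 -m pendant '-0.06 0 0 0 0 0 0.01; -0.06 0 0 0 0 0 0.01;0.06 0 0 0 0 0 0.01; 0.06 0 0 0 0 0 0.01' >/dev/null; python3 s.py; python3 -m pendant '0.06 0 0 0 0 0 0.01' >/dev/null; python3 s.py; python3 -m pendant '0 0 0 0 0 0 0.01;0 0 0 0 0 0 0.01' >/dev/null; python3 s.py;  python3 -m pendant '0 0 0 0 0 0 0.01' >/dev/null; python3 s.py; python3 -c "
from h import *
togo([.5147,.02,.1757],1.36)"
```

```text
>> 11.6 [0.583  0.0061 0.1761] yaw 1.3585 F [-0.7 -0.  -2.4] M [-0.055 -0.036 -0.026] eff6 -2.3606
>> 11.7 [0.583  0.0061 0.176 ] yaw 1.2982 F [-0.2 -0.8 -1.5] M [-0.02   0.045  0.003] eff6 -2.0058
>> 11.9 [0.5833 0.006  0.1759] yaw 1.3027 F [ 0.4  0.2 -1.7] M [-0.008 -0.02  -0.02 ] eff6 0.3598
>> 12.0 [0.5835 0.0059 0.1757] yaw 1.3024 F [ 0.8 -0.8 -1.5] M [-0.015 -0.013  0.009] eff6 -0.0003
turn [-0.0576 -0.0003 -0.0007] shift [ 0.0001  0.0701 -0.0047]
```

```bash
python3 -m pendant '-0.06 0 0 0 0.035 -0.0023 0.01; 0 0 0 0 0.035 0 0.01;0 0 0 0 0 0 0.01;0 0 0 0.01 0 0 0.01' ; python3 -c "
from h import *
togo([.5147,.02,.1757],1.36)"; python3 -m pendant '0 0 0 0.0025 0 0 0.01;0 0 0 0.0025 0 0 0.01;0 0 0 0.0025 0 0 0.01' 
```

```text
t: 12.4
eef_pos: [0.5156, 0.0203, 0.1669]
orientation: [-0.446, 0.549, 0.445, 0.55]
contact_force: [-0.3, 0.1, -1.5]
width: 0.0172
turn [0.0019 0.     0.0023] shift [-0.0088  0.0008 -0.0004]
t: 12.7
eef_pos: [0.5155, 0.0201, 0.1576]
orientation: [-0.444, 0.55, 0.445, 0.549]
contact_force: [-1.1, -0.7, -0.0]
width: 0.0168
```

```bash
python3 -m pendant '0 0 0 0.0025 0.0006 0 0.01;0 0 0 0.0025 0 0 0.01;0 0 0 0.002 0 0 0.01' | grep force; python3 -m pendant '0.06 0 0 0 0 0 0.01;0.06 0 0 0 0 0 0.01;0.06 0 0 0 0 0 0.01' >/dev/null; for i in 1 2 3 4 5; do python3 s.py; python3 -m pendant '0.06 0 0 0 0 0 0.01' >/dev/null; done; python3 s.py;  python3 -m pendant '0 0 0 0 0 0 0.01;0 0 0 0 0 0 0.01;0 0 0 0 0 0 0.01' >/dev/null; python3 s.py
```

```text
contact_force: [-0.0, 0.3, -2.1]
>> 13.3 [0.5146 0.0203 0.151 ] yaw 1.1785 F [ 0.7 -0.4 -3.2] M [-0.153  0.071  0.028] eff6 -1.9581
>> 13.4 [0.5146 0.0203 0.151 ] yaw 1.1186 F [-0.6 -0.7 -2.6] M [-0.07   0.08  -0.023] eff6 -1.9489
>> 13.5 [0.5146 0.0203 0.151 ] yaw 1.0586 F [-0.3  1.  -1.7] M [-0.11   0.082  0.083] eff6 -1.9174
>> 13.6 [0.5146 0.0203 0.151 ] yaw 0.9986 F [ 0.7  0.4 -2. ] M [-0.055  0.052  0.017] eff6 -1.918
>> 13.7 [0.5146 0.0203 0.151 ] yaw 0.9386 F [ 0.1 -0.4 -2.8] M [-0.001 -0.001  0.13 ] eff6 -1.9176
>> 13.8 [0.5146 0.0203 0.151 ] yaw 0.8786 F [ 0.2 -0.2 -1.9] M [-0.055  0.019  0.081] eff6 -1.9182
>> 14.1 [0.5145 0.0203 0.151 ] yaw 0.8825 F [ 0.7  0.2 -2.4] M [ 0.006 -0.011  0.043] eff6 0.0374
```

```bash
for i in 1 2 3 4; do python3 -m pendant '0.06 0 0 0 0 0 0.01' >/dev/null;python3 s.py; done;  python3 -m pendant '-0.06 0 0 0 0 0 0.01; -0.12 0 0 0 0 0 0.01; 0 0 0 -0.01 0 0 0.01; 0 0 0 -0.015 0 0 0.01; -0.14 0 0 0 -0.02 0 0.01;-0.14 0 0 0 -0.03 0 0.01; -0.14 0 0 0 -0.03 0 0.01; 0 0 0 0 0 0 0.01; 0 0 0 0 0 0 0.01' ; cat > look.py <<'E'
from h import *
import sys
n,k=sys.argv[1:3];P=dict(a=(.5762,.0304),b=(.5148,.0203),c=(.5245,-.0407),d=(.5859,-.031))[k]
now();p,d,E,K=shot('wrist',n);T=pose();yaw=np.arctan2(T[1,2],T[0,2])
x,y=proj([*P,.060],E,K)[0].round().astype(int);x0,y0=x-36,max(y-28,0);c=p[y0:y+28,x0:x+36]
big=cv2.resize(c[:,:,::-1],None,fx=8,fy=8,interpolation=cv2.INTER_CUBIC);cv2.imwrite(f'pics/{n}.png',big)
h=cv2.cvtColor(c,cv2.COLOR_RGB2HSV);i32=c.astype(int)
red=(i32[...,0]>130)&(i32[...,1]<95)&(i32[...,2]<95)
wh=(h[...,2]>190)&(h[...,1]<40)
for nm,m in(('red',red),('white',wh)):
    q,l,st,ce=cv2.connectedComponentsWithStats(m.astype(np.uint8))
    for j in range(1,q):
        W=ray(ce[j]+[x0,y0],.0605,E,K)[0,:2]-P
        if 2<=st[j,4]<60 and .008<np.hypot(*W)<.02: print(nm,ce[j]*8+4,st[j,4],'angle',np.arctan2(W[1],W[0]).round(3),'r',np.hypot(*W).round(4))
E
python3 look.py b2 b
```

```text
>> 14.2 [0.5146 0.0203 0.151 ] yaw 0.8221 F [ 0.6  0.4 -3.7] M [ 0.037 -0.006  0.155] eff6 -3.6132
>> 14.3 [0.5146 0.0204 0.151 ] yaw 0.7598 F [ 1.4  0.4 -2. ] M [ 0.034 -0.056  0.044] eff6 -2.1085
>> 14.4 [0.5146 0.0204 0.151 ] yaw 0.6997 F [ 0.7 -0.4 -2.6] M [ 0.032 -0.11   0.059] eff6 -1.9281
>> 14.5 [0.5146 0.0204 0.1511] yaw 0.6397 F [ 0.4  0.1 -3.5] M [ 0.075 -0.132  0.04 ] eff6 -1.919
t: 15.4
eef_pos: [0.5807, -0.0243, 0.1762]
orientation: [-0.41, 0.576, 0.41, 0.576]
contact_force: [0.1, 0.2, -1.6]
width: 0.0172
t 15.4 tcp [ 0.5807 -0.0243  0.1762] yaw z 1.2371 x [-0.0014  0.0001 -1.    ] F [ 0.1465  0.1838 -1.6489] M [-0.0024  0.0138 -0.0308] w 0.0172 q [-0.1742  0.1885  1.5049 -0.0001  1.4497 -1.4113]
red [392. 200.] 4 angle 1.495 r 0.0118
white [420. 192.] 6 angle 1.498 r 0.0151
white [428.  260.8] 10 angle 1.005 r 0.0163
```

View pics/b2.png

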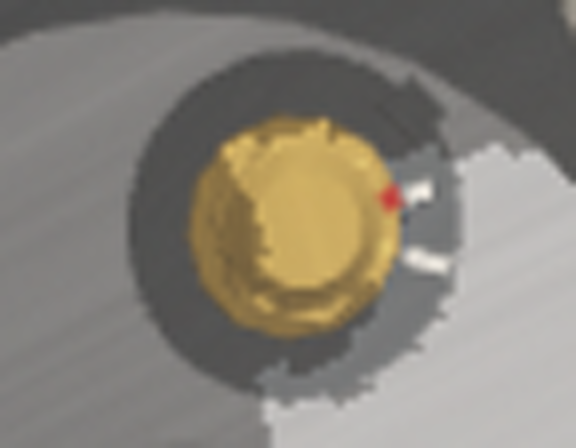

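The mark on b sits on its short line (1.495 against 1.498 rad), so b is half way. Next is d.

```bash
python3 -m pendant '0 0 0 0 -0.0071 -0.0046 0.01; -0.1 0 0 0 0 0 0.01;-0.1 0 0 0 0 0 0.01;0 0 0 0 0 0 0.01;0 0 0 0.009 0 0 0.01;0 0 0 0 0 0 0.01' ; python3 -c "
from h import *
togo([.5859,-.031,.151],1.44)"; python3 -m pendant '0 0 0 0.0025 0 0 0.01;0 0 0 0.0025 0 0 0.01;0 0 0 0.0025 0 0 0.01' ; python3 s.py
```

```text
t: 16.05
eef_pos: [0.5852, -0.0306, 0.1657]
orientation: [-0.465, 0.533, 0.466, 0.531]
contact_force: [0.5, 0.0, -1.1]
width: 0.017
turn [-0.0018 -0.0001 -0.0027] shift [ 0.0147 -0.0008 -0.0003]
t: 16.35
eef_pos: [0.5858, -0.0307, 0.1594]
orientation: [-0.466, 0.532, 0.467, 0.531]
contact_force: [-1.2, 0.1, 2.5]
width: 0.0171
>> 16.35 [ 0.5858 -0.0307  0.1594] yaw 1.4405 F [-1.2  0.1  2.5] M [-0.018 -0.04  -0.012] eff6 0.0318
```

```bash
python3 -m pendant '-0.08 0 0 0 0 0 0.01;0 0 0 0 0 0 0.01' >/dev/null; python3 s.py; python3 -m pendant '-0.06 0 0 0 0 0 0.01;0 0 0 0 0 0 0.01' >/dev/null; python3 s.py
```

```text
>> 16.55 [ 0.5858 -0.0307  0.1596] yaw 1.5223 F [-0.  -0.4 -0.4] M [-0.046  0.116  0.039] eff6 -2.165
>> 16.75 [ 0.5858 -0.0308  0.1595] yaw 1.5801 F [-0.6 -0.9 -2.1] M [-0.198  0.085 -0.036] eff6 -1.645
```

```bash
python3 -m pendant '0 0 0 0.002 0 0 0.01;0 0 0 0.002 0 0 0.01' >/dev/null; python3 s.py; python3 -m pendant '0 0 0 0.002 0 0 0.01;0 0 0 0.002 0 0 0.01; 0 0 0 0 0 0 0.01' >/dev/null; python3 s.py
```

```text
>> 16.95 [ 0.5857 -0.0308  0.1553] yaw 1.5789 F [-1.7 -0.8 -0.7] M [-0.298  0.222 -0.021] eff6 0.0527
>> 17.25 [ 0.5857 -0.0307  0.1511] yaw 1.5806 F [-0.  -0.6 -2.4] M [-0.361  0.092 -0.006] eff6 0.03
```

```bash
python3 -m pendant '0.06 0 0 0 0 -0.0005 0.01;0.06 0 0 0 0 0 0.01;0.06 0 0 0 0 0 0.01' >/dev/null; for i in 1 2 3 4 5; do python3 s.py; python3 -m pendant '0.06 0 0 0 0 0 0.01' >/dev/null; done; python3 s.py
```

```text
>> 17.55 [ 0.5858 -0.0313  0.1515] yaw 1.3982 F [-0.9 -2.4 -1.5] M [-0.634  0.117  0.04 ] eff6 -1.9809
>> 17.65 [ 0.5857 -0.0314  0.1515] yaw 1.3382 F [-0.5 -2.7 -1.6] M [-0.68   0.25   0.015] eff6 -1.9622
>> 17.75 [ 0.5857 -0.0314  0.1515] yaw 1.2782 F [ 0.  -2.8 -1. ] M [-0.663  0.222  0.043] eff6 -1.9498
>> 17.85 [ 0.5857 -0.0314  0.1515] yaw 1.2182 F [-1.5 -2.  -1.5] M [-0.651  0.247 -0.013] eff6 -1.9489
>> 17.95 [ 0.5857 -0.0313  0.1515] yaw 1.1582 F [-1.2 -2.9 -1.8] M [-0.579  0.281 -0.011] eff6 -1.9491
>> 18.05 [ 0.5857 -0.0313  0.1515] yaw 1.0982 F [-0.9 -2.9 -1.6] M [-0.563  0.199  0.068] eff6 -1.949
```

```bash
python3 -m pendant '0.06 0 0 0 -0.0003 -0.0006 0.01' >/dev/null; for i in 1 2 3; do python3 s.py; python3 -m pendant '0.06 0 0 0 0 0 0.01' >/dev/null; done; python3 s.py
```

```text
>> 18.15 [ 0.5857 -0.0318  0.1515] yaw 1.0383 F [-0.1  0.8 -1. ] M [0.155 0.234 0.025] eff6 -1.8531
>> 18.25 [ 0.5857 -0.0318  0.1515] yaw 0.9783 F [-0.3 -0.5 -1.5] M [-0.01   0.235  0.072] eff6 -1.9457
>> 18.35 [ 0.5857 -0.0317  0.1514] yaw 0.9183 F [-0.2 -0.4 -1.3] M [-0.042  0.232  0.066] eff6 -1.9216
>> 18.45 [ 0.5857 -0.0317  0.1515] yaw 0.8584 F [-0.4  0.2 -2.1] M [-0.003  0.204  0.014] eff6 -1.9179
```

```bash
python3 -m pendant '0.06 0 0 0 0 0 0.01;0.06 0 0 0 0 0 0.01' >/dev/null;python3 s.py;  python3 -m pendant '-0.06 0 0 0 0 0 0.01; -0.14 0 0 0 0 0 0.01; 0 0 0 -0.01 0 0 0.01; 0 0 0 -0.015 0 0 0.01; -0.14 0 0 0 -0.02 0 0.01;-0.14 0 0 0 -0.03 0 0.01; -0.1 0 0 0 -0.03 0 0.01; 0 0 0 0 0 0 0.01; 0 0 0 0 0 0 0.01' >/dev/null; python3 look.py d1 d
```

```text
>> 18.65 [ 0.5857 -0.0317  0.1515] yaw 0.7384 F [-0.2 -0.1 -0.7] M [0.086 0.126 0.069] eff6 -1.9164
t 19.55 tcp [ 0.6568 -0.0682  0.1771] yaw z 1.317 x [-0.0009  0.     -1.    ] F [ 0.503   0.3086 -1.0716] M [-0.0374  0.0331 -0.0202] w 0.0168 q [-0.2199  0.35    1.2998 -0.0002  1.4927 -1.5369]
red [204. 256.] 8 angle -1.504 r 0.0113
```

```bash
sed -i 's/^wh=.*/v=h[...,2].astype(int);wh=(v-cv2.medianBlur(h[...,2],9)>int(sys.argv[3]) if len(sys.argv)>3 else v>190)\&(h[...,1]<60)/' look.py
sed -i "s/^now();p,d,E,K=shot('wrist',n)/if len(sys.argv)>4: z=np.load(f'pics\/{n}.npz');p,E,K=z['p'],z['E'],z['K']\nelse: now();p,d,E,K=shot('wrist',n)\n/; s/^if \(.*\); *T=pose.*/if \1/; s/^;T=pose.*//" look.py; python3 look.py d1 d 30 re
```

```text
red [204. 256.] 8 angle -1.504 r 0.0113
white [162.2222 182.6667] 9 angle -2.109 r 0.0163
white [165. 253.] 8 angle -1.616 r 0.0156
```

View pics/d1.png

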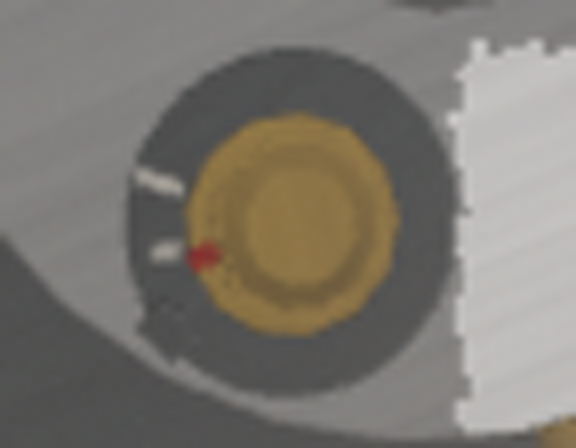

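```bash
python3 -c "
from h import *
togo([.5857,-.0317,.177],.938)"
```

```text
turn [ 0.3796 -0.0003 -0.0007] shift [0.0002 0.0775 0.0173]
```

```bash
python3 -m pendant '0 0 0 0 0.0388 0.0087 0.01; 0 0 0 0 0.0387 0.0086 0.01; 0.13 0 0 0 0 0 0.01;0.13 0 0 0 0 0 0.01; 0.12 0 0 0.009 0 0 0.01;0 0 0 0 0 0 0.01' >/dev/null; python3 -c "
from h import *
togo([.5857,-.0317,.151],.938)"; python3 -m pendant '0 0 0 0.003 0 0 0.01;0 0 0 0.003 0 0 0.01;0 0 0 0.003 0 0 0.01' >/dev/null; python3 s.py
```

```text
turn [-0.0011 -0.0008 -0.0012] shift [ 0.0165 -0.0008  0.0005]
>> 20.5 [ 0.5858 -0.0321  0.1586] yaw 0.9423 F [-0.4  0.6 -1.7] M [0.025 0.026 0.03 ] eff6 -0.0566
```

```bash
python3 -m pendant '0 0 0 0.0025 0 0 0.01;0 0 0 0.0025 0 0 0.01;0 0 0 0.002 0 0 0.01;0.08 0 0 0 0 0 0.01;0.08 0 0 0 0 0 0.01;0.08 0 0 0 0 0 0.01;0.06 0 0 0 0 0 0.01;0.02 0 0 0 0 0 0.01;0 0 0 0 0 0 0.01;0 0 0 0 0 0 0.01;0 0 0 0 0 0 0.01' >/dev/null; python3 s.py;python3 -m pendant '0 0 0 0 0 0 0.01' >/dev/null; python3 s.py;python3 -m pendant '0 0 0 0 0 0 0.01' >/dev/null; python3 s.py
```

```text
>> 21.6 [ 0.5857 -0.032   0.1514] yaw 0.6221 F [ 0.6  1.9 -4.1] M [ 0.616 -0.108  0.027] eff6 0.0269
>> 21.7 [ 0.5857 -0.0321  0.1514] yaw 0.6217 F [ 0.2  2.8 -4.4] M [ 0.668 -0.029  0.092] eff6 0.0248
>> 21.8 [ 0.5857 -0.0321  0.1514] yaw 0.6213 F [-0.5  2.9 -4.1] M [ 0.69  -0.104  0.048] eff6 0.0361
```

d is now at half way and held there. Both brass nuts match the steel ones, so the second pass starts with this pair: d home, then b.

```bash
python3 -m pendant '0.06 0 0 0 0.0003 0.0002 0.01;0.06 0 0 0 0 0 0.01;0.06 0 0 0 0 0 0.01;0.06 0 0 0 0 0 0.01;0.06 0 0 0 0 0 0.01;0.06 0 0 0 0 0 0.01' >/dev/null; python3 s.py; for i in 1 2 3; do python3 -m pendant '0.03 0 0 0 0 0 0.01' >/dev/null; python3 s.py; done
```

```text
>> 22.4 [ 0.5858 -0.0318  0.1515] yaw 0.2587 F [ 0.7  2.1 -5.1] M [ 0.484 -0.118  0.098] eff6 -1.9177
>> 22.5 [ 0.5857 -0.0318  0.1514] yaw 0.2288 F [ 0.5  1.9 -5.5] M [ 0.496 -0.16   0.074] eff6 -0.0971
>> 22.6 [ 0.5857 -0.0318  0.1515] yaw 0.1999 F [ 1.2  2.8 -3.7] M [ 0.506 -0.171  0.071] eff6 -0.8349
>> 22.7 [ 0.5858 -0.0318  0.1515] yaw 0.17 F [ 1.3  2.7 -5. ] M [ 0.448 -0.102  0.107] eff6 -0.9231
```

```bash
for i in 1 2; do python3 -m pendant '0.03 0 0 0 0 0 0.01' >/dev/null; python3 s.py; done
```

```text
>> 22.8 [ 0.5858 -0.0318  0.1515] yaw 0.14 F [ 0.7  1.3 -4.9] M [ 0.455 -0.147  0.057] eff6 -0.9284
>> 22.9 [ 0.5858 -0.0318  0.1514] yaw 0.11 F [ 0.6  1.2 -4.9] M [ 0.481 -0.191  0.038] eff6 -0.9285
```

```bash
for i in 1; do python3 -m pendant '0.03 0 0 0 0 0 0.01' >/dev/null; python3 s.py; done
```

```text
>> 23.0 [ 0.5858 -0.0318  0.1515] yaw 0.08 F [ 1.2  2.  -4.2] M [ 0.474 -0.18   0.104] eff6 -0.9022
```

```bash
python3 -m pendant '0.02 0 0 0 0 0 0.01' >/dev/null; python3 s.py; python3 -m pendant '0 0 0 0 0 0 0.01;0 0 0 0 0 0 0.01;0 0 0 0 0 0 0.01' >/dev/null; python3 s.py
```

```text
>> 23.1 [ 0.5858 -0.0319  0.1516] yaw 0.06 F [ 1.4  1.8 -3.7] M [ 0.47  -0.183  0.138] eff6 -0.2514
>> 23.4 [ 0.5858 -0.0318  0.1515] yaw 0.0616 F [ 1.   2.2 -4. ] M [ 0.44  -0.192  0.108] eff6 0.0806
```

```bash
python3 -m pendant '0.02 0 0 0 0 0 0.01;0 0 0 0 0 0 0.01;0 0 0 0 0 0 0.01;0 0 0 0 0 0 0.01' >/dev/null; python3 s.py
```

```text
>> 23.8 [ 0.5858 -0.0318  0.1516] yaw 0.0411 F [ 1.4  1.5 -4.3] M [ 0.435 -0.269  0.123] eff6 0.1124
```

```bash
python3 -m pendant '-0.1 0 0 0 0 0 0.01;-0.1 0 0 0 0 0 0.01;-0.1 0 0 0 0 0 0.01;0 0 0 -0.01 0 0 0.01;0 0 0 -0.016 0 0 0.01;0 0 0 0 0.0243 -0.0165 0.01;0 0 0 0 0.0243 -0.0166 0.01;0 0 0 0 0.0243 -0.0166 0.01;-0.1325 0 0 0 0 0 0.01;-0.1325 0 0 0 0 0 0.01;-0.1325 0 0 0 0 0 0.01;-0.1325 0 0 0.01 0 0 0.01' >/dev/null;  python3 -m pendant '0 0 0 0 0 0 0.01' >/dev/null; python3 -c "
from h import *
togo([.5146,.0203,.151],.87)"; python3 s.py
```

```text
turn [ 0.0007 -0.0013 -0.001 ] shift [ 0.0166 -0.0002  0.0003]
>> 25.1 [0.5143 0.0201 0.1676] yaw 0.8707 F [-0.7  0.1 -2. ] M [-0.012  0.024 -0.051] eff6 -4.1871
```

```bash
python3 -m pendant '0 0 0 0.003 0 0 0.01;0 0 0 0.003 0 0 0.01;0 0 0 0.003 0 0 0.01' | grep force;  python3 -m pendant '0 0 0 0.003 0 0 0.01;0 0 0 0.003 0 0 0.01;0 0 0 0.0015 0 0 0.01' | grep force; python3 s.py
```

```text
contact_force: [-0.2, 0.2, -1.7]
contact_force: [0.2, -0.5, -1.4]
>> 25.7 [0.5144 0.0203 0.1507] yaw 0.8705 F [ 0.2 -0.5 -1.4] M [-0.002  0.053 -0.05 ] eff6 0.0279
```

```bash
python3 -m pendant '0.06 0 0 0 0 0 0.01;0.06 0 0 0 0 0 0.01;0.06 0 0 0 0 0 0.01;0.06 0 0 0 0 0 0.01;0.06 0 0 0 0 0 0.01;0.06 0 0 0 0 0 0.01;0.06 0 0 0 0 0 0.01;0.06 0 0 0 0 0 0.01;0.06 0 0 0 0 0 0.01' >/dev/null; python3 s.py; for i in 1 2 3 4 5; do python3 -m pendant '0.03 0 0 0 0 0 0.01' >/dev/null; python3 s.py; done
```

```text
>> 26.6 [0.5146 0.0204 0.1511] yaw 0.3283 F [ 1.1  0.5 -2.1] M [ 0.153 -0.253  0.113] eff6 -1.9178
>> 26.7 [0.5146 0.0204 0.1511] yaw 0.2983 F [ 0.1  1.4 -1.8] M [ 0.144 -0.231  0.052] eff6 -0.0971
>> 26.8 [0.5146 0.0204 0.1511] yaw 0.2695 F [-0.5  0.9 -2.7] M [ 0.134 -0.197  0.064] eff6 -0.8348
>> 26.9 [0.5147 0.0204 0.1511] yaw 0.2395 F [ 1.2 -0.1 -2.1] M [ 0.169 -0.254  0.051] eff6 -0.9231
>> 27.0 [0.5147 0.0204 0.1511] yaw 0.2095 F [ 1.   0.6 -2.2] M [ 0.15  -0.307  0.112] eff6 -0.9282
>> 27.1 [0.5147 0.0204 0.1511] yaw 0.1795 F [ 0.9  0.8 -2.3] M [ 0.177 -0.327  0.079] eff6 -0.9284
```

```bash
for i in 1 2 ; do python3 -m pendant '0.03 0 0 0 0 0 0.01' >/dev/null; python3 s.py; done
```

```text
>> 27.2 [0.5147 0.0204 0.1511] yaw 0.1495 F [ 1.   0.4 -2.2] M [ 0.156 -0.323  0.121] eff6 -0.9284
>> 27.3 [0.5147 0.0204 0.1511] yaw 0.1195 F [ 1.2  0.9 -2.6] M [ 0.201 -0.35   0.075] eff6 -0.9284
```

```bash
python3 -m pendant '0.03 0 0 0 0 0 0.01' >/dev/null; python3 s.py; python3 -m pendant '0.02 0 0 0 0 0 0.01' >/dev/null; python3 s.py;
```

```text
>> 27.4 [0.5147 0.0204 0.1511] yaw 0.0895 F [ 1.8  1.6 -1.7] M [ 0.127 -0.253  0.081] eff6 -0.9038
>> 27.5 [0.5147 0.0204 0.1511] yaw 0.0696 F [ 1.5  0.8 -2.7] M [ 0.158 -0.344  0.096] eff6 -0.2513
```

```bash
python3 -m pendant '0 0 0 0 0 0 0.01;0 0 0 0 0 0 0.01;0.02 0 0 0 0 0 0.01;0 0 0 0 0 0 0.01;0 0 0 0 0 0 0.01;0 0 0 0 0 0 0.01' >/dev/null; python3 s.py
```

```text
>> 28.1 [0.5146 0.0203 0.1511] yaw 0.0512 F [ 2.1  0.8 -2. ] M [ 0.293 -0.526  0.117] eff6 0.1091
```

```bash
python3 -m pendant '-0.1 0 0 0 0 0 0.01;-0.1 0 0 0 0 0 0.01;-0.1 0 0 0 0 0 0.01;0 0 0 -0.01 0 0 0.01;0 0 0 -0.016 0 0 0.01;0 0 0 0 -0.0244 0.0316 0.01;0 0 0 0 -0.0244 0.0316 0.01;0 0 0 0 -0.0244 0.0316 0.01;-0.125 0 0 0 0 0 0.01;-0.125 0 0 0 0 0 0.01;-0.125 0 0 0 0 0 0.01;-0.125 0 0 0 0 0 0.01' >/dev/null;  python3 -m pendant '0 0 0 0 0 0 0.01;0 0 0 0 0 0 0.01' >/dev/null; python3 look.py a1 a 25; for k in b c d; do cp pics/a1.npz pics/a1$k.npz; echo $k; python3 look.py a1$k $k 25 re;done;python3 -c "
from h import *
togo([.5762,.0304,.168],.88)"
```

```text
t 29.5 tcp [ 0.6287 -0.0159  0.1774] yaw z 0.8454 x [-0.0011 -0.0002 -1.    ] F [ 0.5102  0.1889 -0.9741] M [-0.0048 -0.012   0.0267] w 0.0171 q [-0.1475  0.285   1.3837 -0.0004  1.4739 -0.9929]
red [374.2857 276.    ] 7 angle 0.306 r 0.0114
white [218. 156.] 4 angle -3.026 r 0.0115
white [376. 172.] 2 angle 1.387 r 0.0115
white [380.5714 226.2857] 14 angle 0.828 r 0.0105
white [220.     279.3103] 29 angle -1.663 r 0.0106
white [402.2222 287.5556] 9 angle 0.345 r 0.015
white [327.5556 308.    ] 9 angle -0.305 r 0.0105
white [369.0909 347.2727] 11 angle -0.145 r 0.0169
b
red [378. 192.] 4 angle 1.21 r 0.0104
white [373. 117.] 8 angle 1.713 r 0.0148
white [424.     171.3333] 12 angle 1.216 r 0.016
c
white [198.9091 118.1818] 11 angle 3.078 r 0.0156
white [360.4615 231.5385] 52 angle 0.772 r 0.0081
white [169. 174.] 8 angle -2.704 r 0.0151
white [172. 248.] 2 angle -2.125 r 0.0148
white [228.     313.3333] 3 angle -1.436 r 0.0134
d
white [176. 284.] 8 angle -1.888 r 0.0165
white [220. 330.] 4 angle -1.399 r 0.016
turn [-0.034  -0.0008 -0.0007] shift [ 0.0094  0.07   -0.0001]
```

```bash
python3 -m pendant '0.0625 0 0 0 0.0349 -0.0006 0.01;0.0625 0 0 0 0.0349 0.0021 0.01;0 0 0 0 0 0 0.01;0 0 0 0.0095 0 0 0.01;0 0 0 0 0 0 0.01' >/dev/null; python3 -c "
from h import *
togo([.576,.0299,.151],.72)"; python3 s.py
```

```text
turn [ 0.0047 -0.002  -0.0016] shift [ 0.0152 -0.0001 -0.0037]
>> 30.05 [0.5787 0.0324 0.1661] yaw 0.7247 F [ 0.3 -0.6 -2. ] M [0.019 0.032 0.002] eff6 0.1154
```

```bash
python3 -m pendant '0 0 0 0 0 -0.0037 0.01;0 0 0 0.003 0 0 0.01;0 0 0 0.003 0 0 0.01' | grep -E "force|pos";  python3 -m pendant '0 0 0 0.002 0 0 0.01;0 0 0 0 0 0 0.01' >/dev/null; python3 s.py
```

```text
eef_pos: [0.5762, 0.0299, 0.1613]
contact_force: [0.7, -0.8, -2.2]
>> 30.55 [0.576  0.0303 0.1591] yaw 0.7258 F [ 0.8 -0.1 -1.5] M [-0.002 -0.031 -0.035] eff6 0.0025
```

```bash
python3 -m pendant '0 0 0 0.0025 0 0 0.01;0 0 0 0 0 0 0.01' >/dev/null; python3 s.py;  python3 -m pendant '0 0 0 0.0025 0 0 0.01;0 0 0 0.0025 0 0 0.01;0 0 0 0 0 0 0.01' >/dev/null; python3 s.py
```

```text
>> 30.75 [0.576  0.0304 0.1567] yaw 0.726 F [ 0.6 -0.4 -1.9] M [-0.121 -0.026 -0.008] eff6 0.003
>> 31.05 [0.5759 0.0304 0.1516] yaw 0.7261 F [ 0.7 -0.6 -0.6] M [-0.151 -0.075  0.02 ] eff6 0.0029
```

```bash
python3 -m pendant '0.06 0 0 0 0 0 0.01;0.06 0 0 0 0 0 0.01;0.06 0 0 0 0 0 0.01;0.06 0 0 0 0 0 0.01;0.06 0 0 0 0 0 0.01' >/dev/null; for i in 1 2 3 4 5; do python3 s.py; python3 -m pendant '0.06 0 0 0 0 0 0.01' >/dev/null; done; python3 s.py
```

```text
>> 31.55 [0.5761 0.0303 0.152 ] yaw 0.4236 F [-0.1 -1.  -2.2] M [-0.263 -0.177  0.083] eff6 -1.9481
>> 31.65 [0.5761 0.0303 0.152 ] yaw 0.3635 F [ 2.2 -1.3 -1.2] M [-0.254 -0.162  0.028] eff6 -1.9483
>> 31.75 [0.5761 0.0303 0.1521] yaw 0.3035 F [ 1.2 -1.  -1. ] M [-0.271 -0.223  0.066] eff6 -1.9481
>> 31.85 [0.5762 0.0303 0.1521] yaw 0.2435 F [-0.1 -2.1 -2. ] M [-0.263 -0.266  0.007] eff6 -1.9479
>> 31.95 [0.5761 0.0303 0.152 ] yaw 0.1835 F [ 0.9 -0.3 -2.9] M [-0.252 -0.245  0.065] eff6 -1.9475
>> 32.05 [0.5762 0.0303 0.1521] yaw 0.1235 F [ 1.3 -0.6 -2.6] M [-0.191 -0.338  0.048] eff6 -1.9475
```

```bash
for i in 1 2 3 4 5; do python3 -m pendant '0.06 0 0 0 0 0 0.01' >/dev/null; python3 s.py; done
```

```text
>> 32.15 [0.5762 0.0303 0.152 ] yaw 0.0635 F [ 1.2 -1.6 -2. ] M [-0.184 -0.322  0.089] eff6 -1.9164
>> 32.25 [0.5762 0.0303 0.1521] yaw 0.0036 F [ 1.6 -1.4 -1.7] M [-0.22  -0.304  0.089] eff6 -1.917
>> 32.35 [0.5762 0.0303 0.1521] yaw -0.0564 F [ 1.4 -1.2 -2.1] M [-0.233 -0.378  0.035] eff6 -1.9173
>> 32.45 [0.5762 0.0303 0.1521] yaw -0.1165 F [ 1.  -1.1 -2.5] M [-0.237 -0.365  0.002] eff6 -1.9174
>> 32.55 [0.5763 0.0303 0.1521] yaw -0.1764 F [ 1.4 -0.5 -2. ] M [-0.255 -0.405  0.051] eff6 -1.9172
```

```bash
python3 -m pendant '0.06 0 0 0 0 0 0.01;0.06 0 0 0 0 0 0.01' >/dev/null; for i in 1 2 3; do python3 -m pendant '0.03 0 0 0 0 0 0.01' >/dev/null; python3 s.py; done
```

```text
>> 32.85 [0.5763 0.0303 0.1521] yaw -0.3264 F [ 1.7 -0.5 -2.4] M [-0.239 -0.45   0.066] eff6 -0.0964
>> 32.95 [0.5763 0.0303 0.1521] yaw -0.3553 F [ 2.5 -0.4 -2.2] M [-0.23  -0.499  0.06 ] eff6 -0.8342
>> 33.05 [0.5763 0.0302 0.1521] yaw -0.3853 F [ 1.7 -1.  -1.9] M [-0.237 -0.502  0.104] eff6 -0.9224
```

```bash
for i in 1; do python3 -m pendant '0.03 0 0 0 0 0 0.01' >/dev/null; python3 s.py; done
```

```text
>> 33.15 [0.5763 0.0303 0.1521] yaw -0.4152 F [ 1.7 -1.  -2.5] M [-0.316 -0.5    0.049] eff6 -0.9253
```

```bash
python3 -m pendant '0.03 0 0 0 0 0 0.01' >/dev/null; python3 s.py
```

```text
>> 33.25 [0.5763 0.0302 0.1521] yaw -0.4453 F [ 1.7 -1.3 -2.4] M [-0.292 -0.476  0.088] eff6 -0.9037
```

```bash
python3 -m pendant '0.02 0 0 0 0 0 0.01;0 0 0 0 0 0 0.01;0 0 0 0 0 0 0.01;0 0 0 0 0 0 0.01' >/dev/null; python3 s.py; python3 -m pendant '0.02 0 0 0 0 0 0.01;0 0 0 0 0 0 0.01;0 0 0 0 0 0 0.01;0 0 0 0 0 0 0.01' >/dev/null; python3 s.py
```

```text
>> 33.65 [0.5762 0.0303 0.1521] yaw -0.4634 F [ 3.5 -1.6 -2. ] M [-0.394 -0.723  0.133] eff6 0.0834
>> 34.05 [0.5761 0.0303 0.1521] yaw -0.4839 F [ 3.1 -0.7 -0.9] M [-0.451 -0.767  0.128] eff6 0.1093
```

```bash
python3 -m pendant '-0.09 0 0 0 0 0 0.01;-0.09 0 0 0 0 0 0.01;0 0 0 -0.01 0 0 0.01;0 0 0 -0.016 0 0 0.01;0 0 0 0 -0.0279 -0.0093 0.01;0 0 0 0 -0.0279 -0.0093 0.01;0 0 0 0 -0.0279 -0.0094 0.01;-0.146 0 0 0 0 0 0.01;-0.146 0 0 0 0 0 0.01;-0.146 0 0 0 0 0 0.01;-0.146 0 0 0 0 0 0.01' >/dev/null;  python3 -m pendant '-0.146 0 0 0 0 0 0.01;-0.146 0 0 0 0 0 0.01;-0.146 0 0 0 0 0 0.01;-0.146 0 0 0.009 0 0 0.01;0 0 0 0 0 0 0.01;0 0 0 0 0 0 0.01' >/dev/null; python3 -c "
from h import *
togo([.5243,-.0412,.151],.87)"; python3 s.py
```

```text
turn [-0.0115 -0.0009 -0.0015] shift [ 0.0183 -0.0004 -0.    ]
>> 35.75 [ 0.5241 -0.0409  0.1693] yaw 0.8585 F [-0.2  0.4 -1.5] M [-0.008  0.009 -0.043] eff6 -0.8384
```

```bash
python3 -m pendant '0 0 0 0.003 0 0 0.01;0 0 0 0.003 0 0 0.01;0 0 0 0.003 0 0 0.01' >/dev/null;python3 s.py;  python3 -m pendant '0 0 0 0.0015 0 0 0.01;0 0 0 0.001 0 0 0.01;0 0 0 0 0 0 0.01' >/dev/null; python3 s.py
```

```text
>> 36.05 [ 0.5242 -0.0411  0.1599] yaw 0.8625 F [-0.   0.3 -0.7] M [-0.082 -0.036  0.024] eff6 0.0842
>> 36.35 [ 0.5242 -0.0411  0.1575] yaw 0.8637 F [-0.2  0.4 -0.9] M [ 0.012 -0.011 -0.012] eff6 0.0157
```

Engaged without load, so I'm seating it the rest of the way and turning.

```bash
python3 -m pendant '0 0 0 0.002 0 0 0.01;0 0 0 0.002 0 0 0.01;0 0 0 0.002 0 0 0.01' >/dev/null;python3 s.py;  python3 -m pendant '0.06 0 0 0 0 0 0.01;0.06 0 0 0 0 0 0.01;0.06 0 0 0 0 0 0.01;0.06 0 0 0 0 0 0.01' >/dev/null; for i in 1 2 3 4 ; do python3 s.py; python3 -m pendant '0.06 0 0 0 0 0 0.01' >/dev/null; done; python3 s.py
```

```text
>> 36.65 [ 0.5243 -0.0411  0.1514] yaw 0.864 F [ 0.1  0.4 -0.9] M [0.014 0.019 0.011] eff6 0.0028
>> 37.05 [ 0.5242 -0.0411  0.1515] yaw 0.6215 F [ 0.5 -0.7 -1.8] M [-0.028  0.023  0.089] eff6 -1.9465
>> 37.15 [ 0.5242 -0.0411  0.1514] yaw 0.5615 F [ 0.3  0.7 -1.3] M [ 0.06  -0.003  0.03 ] eff6 -1.9479
>> 37.25 [ 0.5242 -0.0411  0.1514] yaw 0.5015 F [-0.9  0.8 -1.1] M [ 0.103 -0.013  0.023] eff6 -1.9486
>> 37.35 [ 0.5242 -0.0411  0.1514] yaw 0.4415 F [ 0.   0.3 -1.3] M [ 0.085 -0.041  0.057] eff6 -1.948
>> 37.45 [ 0.5243 -0.0411  0.1514] yaw 0.3816 F [ 1.   0.  -1.9] M [ 0.09  -0.084  0.047] eff6 -1.9476
```

```bash
for i in 1 2 3 4 5; do python3 -m pendant '0.06 0 0 0 0 0 0.01' >/dev/null; python3 s.py; done
```

```text
>> 37.55 [ 0.5243 -0.0411  0.1514] yaw 0.3215 F [-0.  -0.3 -1.8] M [ 0.065 -0.098  0.066] eff6 -1.9476
>> 37.65 [ 0.5243 -0.0411  0.1514] yaw 0.2615 F [ 0.4  0.4 -2. ] M [ 0.139 -0.172  0.051] eff6 -1.948
>> 37.75 [ 0.5243 -0.0411  0.1515] yaw 0.2015 F [ 1.   0.5 -1.7] M [ 0.132 -0.141  0.052] eff6 -1.9479
>> 37.85 [ 0.5243 -0.0411  0.1515] yaw 0.1415 F [ 1.1  0.6 -2.2] M [ 0.184 -0.155  0.057] eff6 -1.9226
>> 37.95 [ 0.5243 -0.0411  0.1514] yaw 0.0815 F [ 0.6  0.  -1.8] M [ 0.119 -0.183  0.103] eff6 -1.9166
```

```bash
python3 -m pendant '0.06 0 0 0 0 0 0.01;0.06 0 0 0 0 0 0.01;0.06 0 0 0 0 0 0.01;0.06 0 0 0 0 0 0.01;0.06 0 0 0 0 0 0.01' >/dev/null; python3 s.py; for i in 1 2 3; do python3 -m pendant '0.03 0 0 0 0 0 0.01' >/dev/null; python3 s.py; done
```

```text
>> 38.45 [ 0.5244 -0.0411  0.1515] yaw -0.2184 F [ 0.5  0.1 -1.7] M [ 0.118 -0.285  0.05 ] eff6 -1.9175
>> 38.55 [ 0.5244 -0.041   0.1514] yaw -0.2484 F [ 1.5  1.1 -3. ] M [ 0.114 -0.349  0.042] eff6 -0.0971
>> 38.65 [ 0.5244 -0.0411  0.1515] yaw -0.2773 F [-0.2 -0.  -1.9] M [ 0.126 -0.329  0.025] eff6 -0.8348
>> 38.75 [ 0.5244 -0.0411  0.1514] yaw -0.3072 F [ 0.5  0.  -1.9] M [ 0.12  -0.331  0.108] eff6 -0.9231
```

```bash
python3 -m pendant '0.03 0 0 0 0 0 0.01' >/dev/null; python3 s.py
```

```text
>> 38.85 [ 0.5244 -0.041   0.1514] yaw -0.3372 F [ 1.6  0.2 -1.8] M [ 0.03  -0.375  0.069] eff6 -0.9282
```

```bash
python3 -m pendant '0.03 0 0 0 0 0 0.01' >/dev/null; python3 s.py
```

```text
>> 38.95 [ 0.5244 -0.0411  0.1514] yaw -0.3672 F [ 2.   0.  -2.9] M [ 0.095 -0.359  0.131] eff6 -0.9284
```

```bash
python3 -m pendant '0.02 0 0 0 0 0 0.01;0 0 0 0 0 0 0.01;0 0 0 0 0 0 0.01;0 0 0 0 0 0 0.01' >/dev/null; python3 s.py
```

```text
>> 39.35 [ 0.5243 -0.0411  0.1515] yaw -0.3854 F [ 3.6 -0.  -4.4] M [ 0.135 -0.555  0.093] eff6 0.0517
```

```bash
python3 -m pendant '0.02 0 0 0 0 0 0.01;0 0 0 0 0 0 0.01;0 0 0 0 0 0 0.01;0 0 0 0 0 0 0.01' >/dev/null; python3 s.py
```

```text
>> 39.75 [ 0.5243 -0.0411  0.1516] yaw -0.4059 F [ 2.2  0.6 -5.2] M [ 0.148 -0.544  0.072] eff6 0.069
```

```bash
python3 -m pendant '0.02 0 0 0 0 0 0.01;0 0 0 0 0 0 0.01;0 0 0 0 0 0 0.01;0 0 0 0 0 0 0.01' >/dev/null; python3 s.py
```

```text
>> 40.15 [ 0.5243 -0.0411  0.1516] yaw -0.4259 F [ 2.4 -0.1 -4.3] M [ 0.107 -0.592  0.099] eff6 0.082
```

```bash
python3 -m pendant '0.02 0 0 0 0 0 0.01;0 0 0 0 0 0 0.01;0 0 0 0 0 0 0.01;0 0 0 0 0 0 0.01' >/dev/null; python3 s.py
```

```text
>> 40.55 [ 0.5243 -0.0411  0.1516] yaw -0.4459 F [ 1.7  0.5 -3.5] M [ 0.134 -0.594  0.108] eff6 0.0942
```

```bash
python3 -m pendant '-0.09 0 0 0 0 0 0.01;-0.09 0 0 0 0 0 0.01;0 0 0 -0.01 0 0 0.01;0 0 0 -0.02 0 0 0.01;0 0 0 -0.025 0 0 0.01;0 0 0 0 -0.0428 0.0013 0.01;0 0 0 0 -0.0428 0.0013 0.01;0 0 0 0 -0.0428 0.0013 0.01;0 0 0 0 -0.0428 0.0013 0.01;-0.14 0 0 0 0 0 0.01;-0.14 0 0 0 0 0 0.01;-0.14 0 0 0 0 0 0.01'>/dev/null; python3 -m pendant '-0.14 0 0 0 0 0 0.01;-0.14 0 0 0 0 0 0.01;-0.14 0 0 0 0 0 0.01;-0.14 0 0 0 0 0 0.01;-0.14 0 0 0 0 0 0.01;-0.14 0 0 0 0 0 0.01;-0.14 0 0 0 0 0 0.01;-0.14 0 0 0 0 0 0.01;-0.14 0 0 0 0 0 0.01;-0.12 0 0 0 0 0 0.01;0 0 0 0 0 0 0.01;0 0 0 0 0 0 0.01'>/dev/null; python3 s.py;  python3 -c "
from h import *
togo([.4842,-.2076,.1001],1.537)"
```

```text
>> 42.95 [ 0.4843 -0.2077  0.2071] yaw 1.5286 F [ 0.6 -0.1 -1.7] M [-0.03  -0.005  0.045] eff6 -0.6328
turn [-0.0084 -0.0003 -0.001 ] shift [ 0.107  -0.      0.0001]
```

```bash
python3 -m pendant '-0.008 0 0 0.03 0 0 0.01;0 0 0 0.03 0 0 0.01;0 0 0 0.01 0 0 0.01;0 0 0 0 0 0 0.01;0 0 0 0.01 0 0 0.01;0 0 0 0.01 0 0 0.01'>/dev/null; python3 s.py; python3 -m pendant '0 0 0 0.008 0 0 0.01;0 0 0 0.005 0 0 0.01;0 0 0 0.002 0 0 0.01;0 0 0 0.001 0 0 0.01;0 0 0 0 0 0 0.01'>/dev/null; python3 s.py
```

```text
>> 43.55 [ 0.4849 -0.208   0.1173] yaw 1.5413 F [-1.3  0.6 -1.1] M [-0.02   0.081  0.022] eff6 0.0472
>> 44.05 [ 0.4843 -0.2077  0.1008] yaw 1.5419 F [-0.6 -0.1 -2.3] M [-0.004 -0.01   0.035] eff6 0.0027
```

```bash
python3 -m pendant '0 0 0 0.0007 0 0 0.01;0 0 0 0 0 0 0.01;0 0 0 0 0 0 0.022;0 0 0 0 0 0 0.03;0 0 0 0 0 0 0.05;0 0 0 0 0 0 0.07;0 0 0 0 0 0 0.085;0 0 0 0 0 0 0.085'; python3 -m pendant '0 0 0 -0.02 0 0 0.085;0 0 0 -0.04 0 0 0.085;0 0 0 -0.04 0 0 0.085;0 0 0 0 -0.0195 0.034 0.085;0 0 0 0 -0.0195 0.034 0.085;0 0 0 0 -0.0195 0.034 0.085;0 0 0 0.01 -0.0195 0.034 0.085;0 0 0 0.03 -0.0195 0.034 0.085;0 0 0 0.03 -0.0195 0.034 0.085;0 0 0 0 0 0 0.085;0 0 0 0 0 0 0.085'; python3 - <<'E'
from h import *
now();shot('top','fin_top');p,d,E,K=shot('wrist','fin')
cv2.imwrite('pics/fin.png',cv2.resize(p[0:240,120:400,::-1],(700,600),interpolation=cv2.INTER_CUBIC))
E
for k in a b c d; do cp pics/fin.npz pics/fin$k.npz; echo $k; python3 look.py fin$k $k 25 re; done
```

```text
t: 44.85
eef_pos: [0.4842, -0.2077, 0.0999]
orientation: [-0.493, 0.507, 0.493, 0.507]
contact_force: [0.1, 0.1, 0.3]
width: 0.0845
t: 45.95
eef_pos: [0.6069, -0.0065, 0.1291]
orientation: [-0.493, 0.507, 0.494, 0.506]
contact_force: [-0.4, -0.5, -0.6]
width: 0.0851
t 45.95 tcp [ 0.6069 -0.0065  0.1291] yaw z 1.5436 x [-0.0027 -0.     -1.    ] F [-0.3643 -0.4979 -0.6265] M [-0.0074  0.052  -0.0231] w 0.0851 q [-0.1374  0.2708  1.5019 -0.0004  1.3715 -1.6809]
a
red [240. 336.] 2 angle -0.431 r 0.0125
white [401.3333 182.6667] 3 angle 1.946 r 0.0117
white [468.3404 287.5745] 47 angle 1.21 r 0.0194
white [394.6667 296.    ] 6 angle 0.954 r 0.013
white [164. 296.] 2 angle -1.087 r 0.0148
white [230.1818 312.3636] 11 angle -0.619 r 0.0108
white [216.     370.2857] 14 angle -0.472 r 0.0168
white [306.4    357.0667] 15 angle 0.123 r 0.0139
b
red [406. 272.] 4 angle 1.215 r 0.011
white [418.4762  31.4286] 21 angle 2.56 r 0.0199
white [455.3333 202.    ] 12 angle 1.715 r 0.0149
white [456.7059 289.1765] 17 angle 1.223 r 0.0161
white [312. 440.] 4 angle 0.091 r 0.0187
c
white [276.7273  54.9091] 11 angle -3.133 r 0.0149
white [360.  68.] 20 angle 2.636 r 0.0155
white [394.4 173.6] 10 angle 1.97 r 0.0109
white [401.8182 255.6364] 11 angle 1.278 r 0.0107
d
red [172. 208.] 2 angle -1.8 r 0.0123
red [188. 204.] 3 angle -1.869 r 0.0108
white [134.8571 186.2857] 14 angle -1.892 r 0.0165
white [145.3333 259.1111] 9 angle -1.401 r 0.0154
```

View pics/fin.png

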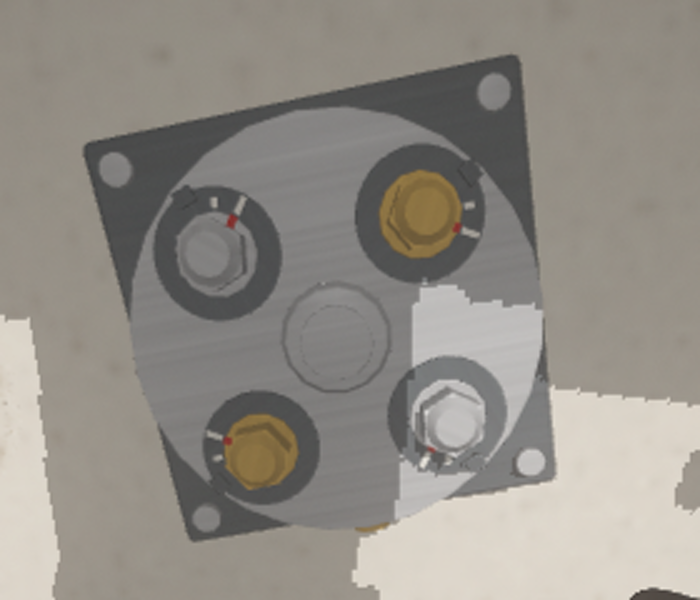

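All four red marks meet their long lines: a (430,450), b (458,230), c (233,220), d (228,440). Last, I'm checking the wrench in its stand and the bystanders.

```bash
python3 - <<'E'
from h import *
z=np.load('pics/fin_top.npz');z0=np.load('pics/top0.npz')
W=points(z['d'],z['E'],z['K']);m=(abs(W[...,0]-.484)<.06)&(abs(W[...,1]+.209)<.03)&(W[...,2]>.1)&(W[...,2]<.15)
q=W[m];r=cv2.minAreaRect((q[:,:2]*1e4).astype(np.float32));print(len(q),np.median(q[:,2]),r)
p,d,E,K=shot('scene','fin_s')
a=z['p'][:,:,::-1];b=p[:,:,::-1];cv2.imwrite('pics/fin2.png',np.hstack([cv2.resize(a,(400,300)),cv2.resize(b[120:320,130:397],(400,300))]))
E
```

```text
253 0.12903397760676283 ((4845.3779296875, -2090.825927734375), (179.63844299316406, 862.2982177734375), 88.6589584350586)
```

View pics/fin2.png

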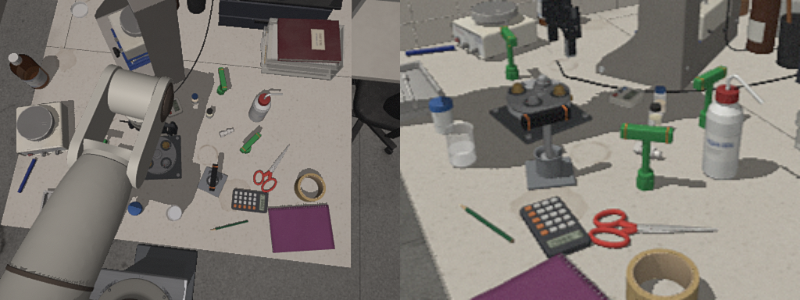

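The wrench stands upright in its stand at (545,150) in the combined picture, nothing else has been moved, and the robot is clear of everything.

```bash
python3 -c "
from station import workorder
print(workorder.hand_in())"
```

```text
the job is handed in; nothing more can be done
None
```

All four nuts are home, the wrench is back upright in its stand, and the job is handed in at about 46 s of the 72 s allowed.

**Order:** I brought b to half way, then d, then turned d and b home, then a and c. After reaching half way, d stayed under the socket for about half a second and then went straight on to home. I did not lift off in between.

**Half way:**
- **b:** a look with the socket off showed its red mark on the short line (1.495 against 1.498 rad).
- **d:** I saw it about 0.12 rad short and turned that amount blind, so its half-way position was not looked at again.

**Home:** each nut was stopped once the torque rose. The last wrist picture shows all four red marks at their long lines. By measurement, b differs by 0.01 rad, d by about 0.03 rad and a by about 0.04 rad. I checked c by eye only, because the colour mask missed its mark.

**Forces:**
- **Studs:** wind-up was about 0.06 to 0.08 rad at the end, estimated from the torque readings. That is under the 0.15 limit.
- **Seal:** the most I saw while seating was about 4 N, when the socket briefly met d's corners before I realigned it. The seal's limit is about 26 N.

**Disagreements:**
- Backing off from d and b by 0.3 rad seems to have carried each nut and its washer back together by about 0.2 rad. The nut's turn against its washer did not change.
- c's torque rose more gently at its stop than the other three.

The wrench's handle top is at 129 mm, as it was at the start. The top and scene pictures show nothing else moved.

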